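Unload the board test fixture into the transport tray

ROBOT

A 6-joint arm with a two-finger parallel gripper is mounted at the origin on the work surface. World frame = base frame: x ahead of the robot, y to its left, z up, the work surface at z = 0. Lengths are in mm, angles in degrees, forces in N, time in s.
With the tool pointing down it reaches from about 425 to 950 mm from the base axis. Payload 14.7 kg.
Tool frame: the origin (TCP) lies midway between the tips of the shut fingers; the grasp point (between the pads) lies 19 mm behind it; z points along the fingers, y is the line along which they close (so a half turn about z gives the same grasp; the last joint's range is limited). The gripper opens to 85 mm and grips with 20 to 120 N. Pads are 22 mm wide; open, the fingers measure 114 mm over their backs; the gripper's body (76 mm by 85 mm) begins 54 mm behind the grasp point. The pads swing forward as they close: fully open they stand 13 mm farther back than shut.
Start: joints at [72.387, 27.513, 91.461, -0, 61.026, -2.67], TCP at [167.58, 628.02, 203.197] pointing down, gripper open.
Joint ranges: [-157.49, 157.49], [-46.99, 117.5], [13.45, 153.17], [-89.5, 269.5], [5.16, 153.95], [-167.48, 167.48]. Speed limits (degrees/s): [108.29, 108.29, 136.94, 172.46, 172.46, 172.46].

INTERFACE

Orientations are given as a 3x3 rotation matrix whose columns are the frame's x, y, z axes.
In Python, from bench import arm gives the robot as it stands.
- The arm moves only by the shell command python3 -m inch 'ROWS' [FORCE]. ROWS is JSON, a list of rows, each an object with "translation": the shift along the tool's x, y, z scaled (see below), a list of three; "angular": the turn, a rotation vector about the tool's x, y, z scaled (see below), a list of three; "gripper": the closure, from 0 (fully open) to 1 (shut). In form: [{"translation": [x, y, z], "angular": [rx, ry, rz], "gripper": gripper}, ...]. A call has 1 to 10 rows; each row is the pose to reach, as a shift and turn from the pose commanded when the call began, along the tool's axes at that moment, turning the shorter way round; what a row does not reach only later rows make up. The controller multiplies each number of a shift by 0.1 m and each number of a turn by 360 degrees. A row lasts 1/10 s, in which the tool goes at most 50 mm and 8.59 degrees, less where a joint would pass 70% of its speed; a pose out of reach is approached as far as the arm can. A call with a number of a shift or a turn outside -1 to 1 is refused whole. A call with a gripper value outside its range is refused whole. The fingers move at their own pace and stop on an object; FORCE is the grip in N (left out, the last holds). Time passes only in rows, so rows that repeat a pose let the fingers close. It gives the time, the measured TCP pose, the force, the opening and the grip force at its end, in the units of the state.
- arm.get_obs(): the state, without advancing time (a new reading comes with each control period).
- arm.get_image(name): name is "scene" or "top" or "wrist"; returns (picture, depth): 480x640x3 uint8, blue, green, red; 480x640 float32, mm along the optical axis (not along the pixel's ray), 0 where there is no reading.
- arm.get_calibration(name): a dict with "camera_matrix" (3x3 intrinsics, pixels), "R" (3x3) and "t" (3): a world point X has camera coordinates R X + t. Camera axes: x right, y down, z forward; pixel columns grow to the right and rows downward; lengths in mm; the calibration is good to about 2 mm. A picture is of the moment at which its call begins: read the wrist's pose just before it. get_calibration takes no time and is no camera call; for the wrist camera it gives the pose at the moment of the call.
- arm.job_done(): hands the job in; it is judged then, once.
The state is a dict: "time": time; "joint_pos": joint angles; "qd": joint speeds; "effort": joint torques, N m; "position": TCP position; "ee_rot": TCP orientation; "ft_force": force on the tool from outside, world axes, zero at the start; "ft_torque": the same for the moment, N m; "opening": opening from 0.0 (shut) to 1.0 (fully open); "grasp_force": force on a finger pad.
Only numpy, scipy, OpenCV 4.12 (cv2) and the standard library are available. Lean on these libraries where they do the work, as an engineer would, in place of code of your own. Each camera call takes 0.05 s, during which the arm holds its last target. There are 200 camera calls.

TASK

The boards in the aluminium test fixture are finished: turn all three black captive bolts on the blue clamp bar anticlockwise to their end stops, then lift the clamp bar fully up by its red ball so that it stays up. Slide every board out from beneath the rear lip towards the front of the fixture and lay each flat, can up, in a bay of its own in the clear tray. With all of them in, swing the tray's yellow keeper bar fully down by its red ball, and leave the other things on the bench where they are.

Things in the scene. Friction and masses are not known exactly. Their poses are not given: they have to be found in the camera images.
- fixture: aluminium test fixture, fixed: bed 175 (x) x 240 (y), top at z = 20 mm. Origin on the bench under its middle, z up, -x its front. Lanes along x at y = -60, 0, 60 mm, open to the front, 5 mm rails beside them. Boards lie on the bed, rear ends near x = 10 mm under a fixed dark lip (x = -1.5 to 20, z = 29.5 to 36.5 mm): slide a board 15 mm or more to -x before lifting it.
- clamp (a joint): hinge of the blue clamp bar (230 mm long in y, 86 mm from hinge to front edge) with a black pressure strip just over the boards' rear ends: 0 = down, grows as it is lifted, stop at 1.9 rad; up means past 80 degrees. Hinge line along the fixture's y through clamp_hinge. Friction (0.3 N m) holds it wherever it is left; lifting takes about 6 N at the ball.
- clamp_hinge (a point): point on the clamp bar's hinge line, at fixture x = 75, y = 0, z = 40 mm; turns with the bar (axes as the fixture's when the bar is down)
- clamp_ball (a point): centre of the red ball (24 mm across, on a 12 mm stem) on the clamp bar; in the frame of clamp_hinge at x = -80, y = 45, z = 37 mm: 77 mm above the bench when the bar is down. Can be pinched from above across the fixture's y; it turns between the fingers as the bar swings.
- bolt_0 (a joint): black captive bolt 0 on the clamp bar, at fixture x = 40, y = -90 mm: 0 = tight, grows as it is turned anticlockwise seen from above, end stop (fully loose) at 2.6 rad; starts at 0 to 0.4. Friction 0.06 N m; stays where left.
- bolt_1 (a joint): black captive bolt 1 on the clamp bar, at fixture x = 40, y = 0 mm: 0 = tight, grows as it is turned anticlockwise seen from above, end stop (fully loose) at 2.6 rad; starts at 0 to 0.4. Friction 0.06 N m; stays where left.
- bolt_2 (a joint): black captive bolt 2 on the clamp bar, at fixture x = 40, y = 90 mm: 0 = tight, grows as it is turned anticlockwise seen from above, end stop (fully loose) at 2.6 rad; starts at 0 to 0.4. Friction 0.06 N m; stays where left.
- bolt_0_grip (a point): point on the axis of bolt 0, at the height to grip, 74 mm above the bench while the bar is down; turns with the bolt. The grip is an upright bar 40 mm long (this point's x) and 14 mm wide (y), from 19 mm below this point to 10 mm above, on a 40 mm disc. With the bolt at 0, x is parallel to the fixture's x.
- bolt_1_grip (a point): point on the axis of bolt 1, at the height to grip, 74 mm above the bench while the bar is down; turns with the bolt. The grip is an upright bar 40 mm long (this point's x) and 14 mm wide (y), from 19 mm below this point to 10 mm above, on a 40 mm disc. With the bolt at 0, x is parallel to the fixture's x.
- bolt_2_grip (a point): point on the axis of bolt 2, at the height to grip, 74 mm above the bench while the bar is down; turns with the bolt. The grip is an upright bar 40 mm long (this point's x) and 14 mm wide (y), from 19 mm below this point to 10 mm above, on a 40 mm disc. With the bolt at 0, x is parallel to the fixture's x.
- board_0: loose green test board, 84 (x) x 34 (y) x 6 mm, 60 g, with a metal shield can on top, 24 x 24 mm, from 6 to 20 mm above the underside, centred 16 mm from the board's centre towards -x: grip the can across y. Origin: centre of the underside, z up; -x points to the fixture's front at the start. May be absent (None): 1 to 3 boards are there.
- board_1: loose green test board, 84 (x) x 34 (y) x 6 mm, 60 g, with a metal shield can on top, 24 x 24 mm, from 6 to 20 mm above the underside, centred 16 mm from the board's centre towards -x: grip the can across y. Origin: centre of the underside, z up; -x points to the fixture's front at the start. May be absent (None): 1 to 3 boards are there.
- board_2: loose green test board, 84 (x) x 34 (y) x 6 mm, 60 g, with a metal shield can on top, 24 x 24 mm, from 6 to 20 mm above the underside, centred 16 mm from the board's centre towards -x: grip the can across y. Origin: centre of the underside, z up; -x points to the fixture's front at the start. May be absent (None): 1 to 3 boards are there.
- tray: low clear tray, fixed, 124 (x) x 177 (y) mm, floor top at z = 4 mm, walls 4 mm thick up to z = 9 mm. Origin at the centre of its underside, z up, -x its front. Three bays at y = -57, 0, 57 mm, each 116 (x) x 53 (y) mm inside, for one board each, its length along x, either way round. Grey blocks up to 36 mm high stand outside the walls at y = +-95 mm.
- keeper (a joint): hinge of the yellow keeper bar, a bail with two side arms: 0 = shut (level across the bays, underside 28 mm above the bench, just over the cans), grows as it is lifted, stop at 1.9 rad; starts open at 1.45 to 1.75. Hinge line along the tray's y through keeper_hinge. Friction (0.12 N m) holds it where left; about 2 N at the ball.
- keeper_hinge (a point): point on the keeper's hinge line, at tray x = 78, y = 0, z = 31 mm; turns with the keeper (axes as the tray's when shut)
- keeper_ball (a point): centre of the red ball (24 mm across, on a 10 mm stem) on the keeper bar; in the frame of keeper_hinge at x = -90, y = 0, z = 38 mm: 69 mm above the bench when shut. Can be pinched from above across the tray's y; it turns between the fingers.
- solder_reel: bystander: blue solder reel, 56 mm across, 36 mm high, loose; origin under its centre
- flux_jar: bystander: flux jar with yellow cap, 48 mm across, 40 mm high, loose; origin under its centre
- driver: bystander: screwdriver with orange handle, 150 mm long, lying loose
- phone: bystander: black phone 75 x 150 x 9 mm, lying loose; origin under its centre
- parts_dish: bystander: steel dish, 90 mm across, 25 mm high, loose; origin under its centre
- part_box: bystander: small carton 60 x 90 x 40 mm, loose; origin under its centre
- alcohol: bystander: bottle with red cap, 60 mm across, 130 mm high, loose; origin under its centre
Things that resemble listed ones, but are neither listed nor needed, are in the scene too. Leave any brown or pink look-alike of the board_1 alone.

How it is judged (in metres and radians):
On the way, in this order (a step that is already met when the one before it is completed fails the run):
1. all three bolts are turned to their loose end stops (value of joint each of bolt_0, bolt_1, bolt_2 above 2.5 rad), for 0.2 s.
2. the clamp bar is lifted fully up, with the bolts loose (all of step 1 and value of joint clamp above 1.35 rad), for 0.2 s.
3. every board lies flat in the tray while the keeper is still open (x of board_0 in the frame of tray between -0.03 and 0.03 m and y of board_0 in the frame of tray between -0.08 and 0.08 m and z of each of board_0, board_1, board_2 in the frame of tray below 0.008 m and angle between each of board_0, board_1, board_2's own z axis and vertical below 0.08 rad and x of board_1 in the frame of tray between -0.03 and 0.03 m and y of board_1 in the frame of tray between -0.08 and 0.08 m and x of board_2 in the frame of tray between -0.03 and 0.03 m and y of board_2 in the frame of tray between -0.08 and 0.08 m and value of joint keeper above 1.2 rad), for 0.2 s.
At the end, for the whole second after the job is handed in: All bolts within 0.1 rad of their loose stop, clamp bar up past 1.35 rad, every board that is there at rest, flat (within 0.08 rad) and can up on the floor of a tray bay (origin within 30 mm in x of the tray's centre line and under 8 mm above the tray's underside), keeper within 0.08 rad of shut (all of step 2 and x of board_0 in the frame of tray between -0.03 and 0.03 m and y of board_0 in the frame of tray between -0.08 and 0.08 m and z of each of board_0, board_1, board_2 in the frame of tray below 0.008 m and angle between each of board_0, board_1, board_2's own z axis and vertical below 0.08 rad and x of board_1 in the frame of tray between -0.03 and 0.03 m and y of board_1 in the frame of tray between -0.08 and 0.08 m and x of board_2 in the frame of tray between -0.03 and 0.03 m and y of board_2 in the frame of tray between -0.08 and 0.08 m and value of joint keeper below 0.08 rad and linear speed of each of board_0, board_1, board_2 below 0.02 m/s); the robot touches nothing.
It fails at once if a bystander is moved more than 3 cm (distance of any of solder_reel, flux_jar, driver, phone, parts_dish, part_box, alcohol from where it was at the start of the episode above 0.03 m).
Of board_0, board_1, board_2 only 1 to 3 are there at a start; the rules pass over those that are not, and their reading is None.
At some moment in a run one of board_0, board_1, board_2 may be knocked a few centimetres aside while the robot is not near it.
Once in a run the grip may slacken for a moment while it holds something.
It also fails if it takes over 210 s, if anything falls off the work surface, if the arm or the gripper's body presses on something with over 40 N, if the wrist force passes 120 N, or if a joint passes its speed limit or range.

## Working session

There is one attempt and no reset: what is moved stays moved. The work goes in short steps, Python scripts to look and compute and a shell command to move; the robot and the scene stay as the last step left them, time stands still between calls to the robot, and variables do not carry over. Pictures are saved under pics/ and viewed, at most 14 in all, crops included, and the job is handed in when it is done.

```bash
ls; mkdir -p pics; python3 - <<'E'
from bench import arm
import cv2
o=arm.get_obs();print(o['time'],o['position'],o['ee_rot'],o['opening'])
for n in("scene","top"):
    p,d=arm.get_image(n);cv2.imwrite(f'pics/{n}0.png',p);c=arm.get_calibration(n);print(n,c,(d>0).mean())
E
```

```text
pics
0.0 [167.44519614 627.56796403 202.56785624] [[-9.66179755e-01  2.57869207e-01 -3.92491311e-04]
 [ 2.57869495e-01  9.66179033e-01 -1.18335180e-03]
 [ 7.40668848e-05 -1.24454209e-03 -9.99999223e-01]] 1.0058878571255896
scene {'camera_matrix': array([[569.90187281,   0.        , 319.69491212],
       [  0.        , 569.90187281, 246.16202499],
       [  0.        ,   0.        ,   1.        ]]), 'R': array([[-0.86646744,  0.49911284,  0.01097962],
       [ 0.38011082,  0.67381688, -0.63362968],
       [-0.32365096, -0.54484602, -0.77355858]]), 't': array([ 442.36015373, -140.7273154 , 1659.26122135])} 0.9959928385416666
top {'camera_matrix': array([[536.24359075,   0.        , 316.30674084],
       [  0.        , 536.24359075, 239.64324241],
       [  0.        ,   0.        ,   1.        ]]), 'R': array([[ 0.00608324, -0.99977584,  0.02027959],
       [-0.98332211, -0.00966704, -0.18161548],
       [ 0.18177081, -0.01883656, -0.98316049]]), 't': array([ -23.63881656,  531.63486664, 1203.08438119])} 0.995888671875
```

View pics/top0.png

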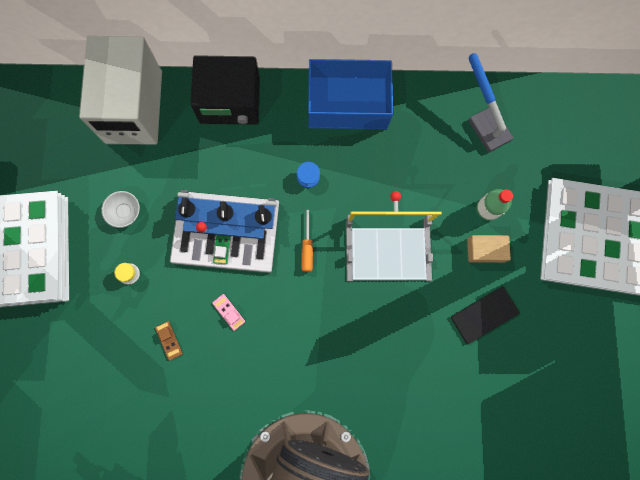

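View pics/scene0.png

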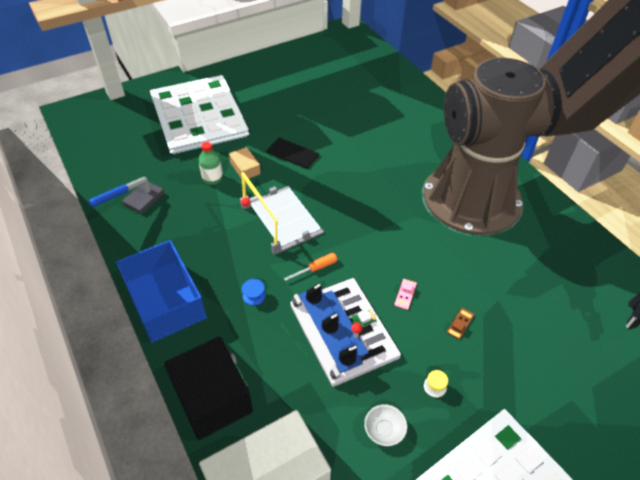

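The top view shows the fixture at about (225,232) with one green board in the middle lane. The clamp ball is at (201,227), and the bolts are at (187,209), (224,212) and (263,214). The tray is at (390,253), with the keeper open and its ball at (396,197). A pink and a brown look-alike lie in front.

```bash
cat > h.py <<'E'
import numpy as np, cv2
from bench import arm
def ray(cal,uv,z):
    "world point on plane z seen at pixel uv"
    K,R,t=cal['camera_matrix'],cal['R'],cal['t']
    d=R.T@np.linalg.inv(K)@np.array([uv[0],uv[1],1.]);c=-R.T@t
    return c+d*(z-c[2])/d[2]
def proj(cal,X):
    p=cal['camera_matrix']@(cal['R']@np.asarray(X,float)+cal['t']);return p[:2]/p[2]
def cloud(cal,d):
    v,u=np.mgrid[0:480,0:640]
    P=np.stack([u*d,v*d,d],-1)@np.linalg.inv(cal['camera_matrix']).T
    return (P-cal['t'])@cal['R']
def hsvmask(p,lo,hi):
    return cv2.inRange(cv2.cvtColor(p,cv2.COLOR_BGR2HSV),lo,hi)
def redmask(p): return hsvmask(p,(0,150,90),(6,255,255))|hsvmask(p,(174,150,90),(180,255,255))
def blobs(m,amin=15):
    n,l,s,c=cv2.connectedComponentsWithStats(m)
    return [(s[i,4],c[i].round(1),l==i) for i in range(1,n) if s[i,4]>=amin]
E
python3 - <<'E'
from h import *
for n in("top","scene"):
    p=cv2.imread(f'pics/{n}0.png');c=arm.get_calibration(n)
    for a,ct,_ in blobs(redmask(p)): print(n,'red',a,ct,'z77',ray(c,ct,77).round(),'z100',ray(c,ct,100).round())
p,d=arm.get_image('top');c=arm.get_calibration('top');W=cloud(c,d)
roi=np.zeros((480,640),bool);roi[180:290,160:290]=1
bed=(roi&(abs(W[...,2]-20)<6)&(p.min(-1)>150)).astype(np.uint8)
pts=W[bed>0][:,:2].astype(np.float32);print('bed',cv2.minAreaRect(pts),len(pts))
dk=(roi&(p.max(-1)<60)&(W[...,2]>70)).astype(np.uint8)
for a,ct,m in blobs(dk): print('dark',a,ct,W[m].mean(0).round(),ray(c,ct,80).round())
roi[:]=0;roi[220:290,335:440]=1
t=(roi&(abs(W[...,2]-5)<8)&(p.min(-1)>130)).astype(np.uint8)
pts=W[t>0][:,:2].astype(np.float32);print('tray',cv2.minAreaRect(pts),len(pts))
a=cv2.resize(p[185:285,160:290],None,fx=5,fy=5,interpolation=2);cv2.imwrite('pics/z1.png',a)
E
```

```text
top red 81 [395.5 195.8] z77 [ 632. -202.   77.] z100 [ 626. -198.  100.]
top red 137 [505.5 195.7] z77 [ 635. -460.   77.] z100 [ 629. -451.  100.]
top red 82 [200.9 226.5] z77 [555. 245.  77.] z100 [550. 240. 100.]
scene red 77 [206.5 146.5] z77 [ 609. -497.   77.] z100 [ 617. -470.  100.]
scene red 56 [245.2 201.4] z77 [ 605. -239.   77.] z100 [ 613. -218.  100.]
scene red 86 [356.7 327.6] z77 [554. 242.  77.] z100 [563. 253. 100.]
bed ((557.3884887695312, 199.0802001953125), (240.81919860839844, 175.31004333496094), 85.13322448730469) 2262
dark 86 [185.  205.6] [602. 282.  82.] [602. 283.  80.]
dark 90 [223.3 209.4] [584. 188. 123.] [594. 195.  80.]
dark 77 [262.2 213.1] [586. 105.  83.] [587. 106.  80.]
tray ((507.81634521484375, -195.12652587890625), (129.88897705078125, 203.38998413085938), 0.46785756945610046) 4157
```

View pics/z1.png

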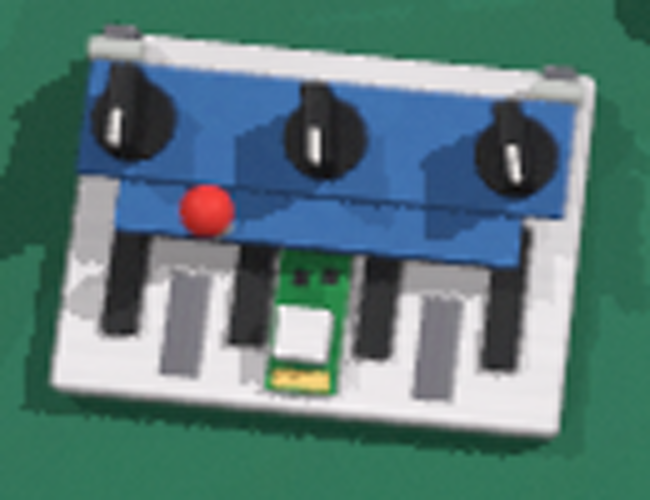

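The crop confirms the fixture: one board in the middle lane, the outer lanes empty, and the bolt marks pointing to the front. The bed measures 240.8 x 175.3 mm, so its pose is (557,199) with yaw -4.9°, which agrees with the ball and bolt positions.

```bash
cat >> h.py <<'E'
FX=np.array([557.4,199.1]);FYAW=-4.87
def rz(a): a=np.radians(a);return np.array([[np.cos(a),-np.sin(a)],[np.sin(a),np.cos(a)]])
def fx(x,y): return FX+rz(FYAW)@np.array([x,y])
def R_yaw(yaw):
    "tool down, tool y at world yaw (deg)"
    y=rz(yaw)[:,0];return np.array([[-y[1]*-1*-1,y[0],0],[y[0],y[1],0],[0,0,-1.]])
def yaw_now(o): return np.degrees(np.arctan2(o['ee_rot'][1,1],o['ee_rot'][0,1]))
def plan(*wps):
    "wps: (x,y,z,yaw,n) ; prints tool-axis shift/turn units of n equal calls to each"
    o=arm.get_obs();p=np.array(o['position']);w=yaw_now(o)
    print('now',p.round(1),round(w,1),'t',round(o['time'],1),'j6',round(o['joint_pos'][5]))
    for x,y,z,yaw,n in wps:
        q=np.array([x,y,z],float)
        for i in range(n):
            s=R_yaw(w).T@((q-p)/n)/100
            print(s.round(3),'turn z',round(-(yaw-w0)/n/360,4) if i else round(-(yaw-(w0:=w))/n/360,4))
            w+=(yaw-w0)/n;p=p+0
        p=q;w=yaw
E
python3 - <<'E'
from h import *
o=arm.get_obs();print(np.abs(R_yaw(yaw_now(o))-o['ee_rot']).max(),np.linalg.det(R_yaw(30)))
plan((*fx(-20,0),300,-94.9,5))
E
```

```text
0.000899541883550009 1.0
now [167.5 627.7 202.7] 75.1 t 0.1 j6 -3
[-0.935 -0.634 -0.195] turn z 0.0944
[-1.13  -0.003 -0.195] turn z 0.0944
[-0.938  0.629 -0.195] turn z 0.0944
[-0.426  1.046 -0.195] turn z 0.0944
[ 0.232  1.106 -0.195] turn z 0.0944
```

```bash
python3 - <<'E'
from h import *
plan((*fx(-20,0),300,-94.9,6))
E
sed -n 1,3p /dev/null
```

```text
now [167.5 627.7 202.7] 75.1 t 0.1 j6 -3
[-0.779 -0.528 -0.162] turn z 0.0787
[-0.937 -0.095 -0.162] turn z 0.0787
[-0.87   0.36  -0.162] turn z 0.0787
[-0.595  0.73  -0.162] turn z 0.0787
[-0.177  0.925 -0.162] turn z 0.0787
[ 0.283  0.898 -0.162] turn z 0.0787
```

```bash
python3 -m inch '[{"translation":[-0.26,-0.18,-0.05],"angular":[0,0,0.026],"gripper":0},{"translation":[-0.52,-0.35,-0.11],"angular":[0,0,0.052],"gripper":0},{"translation":[-0.78,-0.53,-0.16],"angular":[0,0,0.079],"gripper":0},{"translation":[-0.78,-0.53,-0.16],"angular":[0,0,0.079],"gripper":0}]' 
python3 -m inch '[{"translation":[-0.31,-0.03,-0.05],"angular":[0,0,0.026],"gripper":0},{"translation":[-0.62,-0.06,-0.11],"angular":[0,0,0.052],"gripper":0},{"translation":[-0.94,-0.095,-0.16],"angular":[0,0,0.079],"gripper":0},{"translation":[-0.94,-0.095,-0.16],"angular":[0,0,0.079],"gripper":0}]'
python3 -m inch '[{"translation":[-0.29,0.12,-0.05],"angular":[0,0,0.026],"gripper":0},{"translation":[-0.58,0.24,-0.11],"angular":[0,0,0.052],"gripper":0},{"translation":[-0.87,0.36,-0.16],"angular":[0,0,0.079],"gripper":0},{"translation":[-0.87,0.36,-0.16],"angular":[0,0,0.079],"gripper":0}]'
python3 -m inch '[{"translation":[-0.2,0.24,-0.05],"angular":[0,0,0.026],"gripper":0},{"translation":[-0.4,0.49,-0.11],"angular":[0,0,0.052],"gripper":0},{"translation":[-0.6,0.73,-0.16],"angular":[0,0,0.079],"gripper":0},{"translation":[-0.6,0.73,-0.16],"angular":[0,0,0.079],"gripper":0}]'
python3 -m inch '[{"translation":[-0.06,0.31,-0.05],"angular":[0,0,0.026],"gripper":0},{"translation":[-0.12,0.62,-0.11],"angular":[0,0,0.052],"gripper":0},{"translation":[-0.18,0.92,-0.16],"angular":[0,0,0.079],"gripper":0},{"translation":[-0.18,0.92,-0.16],"angular":[0,0,0.079],"gripper":0}]'
python3 -m inch '[{"translation":[0.09,0.3,-0.05],"angular":[0,0,0.026],"gripper":0},{"translation":[0.18,0.6,-0.11],"angular":[0,0,0.052],"gripper":0},{"translation":[0.28,0.9,-0.16],"angular":[0,0,0.079],"gripper":0},{"translation":[0.28,0.9,-0.16],"angular":[0,0,0.079],"gripper":0}]'
python3 - <<'E'
from h import *
plan((*fx(-20,0),300,-94.9,1))
p,d=arm.get_image('wrist');c=arm.get_calibration('wrist')
cv2.imwrite('pics/w1.png',p);np.savez('w1.npz',p=p,d=d,**c)
print(c, ray(c,(320,240),20),np.median(d[d>0]))
E
```

```text
time: 0.55
position: [231.3, 554.3, 219.7]
ee_rot: [[-0.721, 0.693, 0.001], [0.693, 0.721, -0.001], [-0.001, -0.0, -1.0]]
ft_force: [-0.4, 0.8, -0.1]
opening: 0.997
grasp_force: 0.0
time: 0.95
position: [293.1, 482.9, 235.7]
ee_rot: [[-0.304, 0.953, 0.001], [0.953, 0.304, -0.0], [-0.001, 0.001, -1.0]]
ft_force: [-0.9, 0.6, -0.8]
opening: 0.999
grasp_force: 0.0
time: 1.35
position: [354.4, 411.6, 251.7]
ee_rot: [[0.186, 0.983, 0.001], [0.983, -0.186, -0.0], [-0.0, 0.001, -1.0]]
ft_force: [-0.6, -0.3, -0.2]
opening: 0.998
grasp_force: 0.0
time: 1.75
position: [415.7, 339.6, 267.7]
ee_rot: [[0.632, 0.775, 0.001], [0.775, -0.632, -0.0], [0.001, 0.001, -1.0]]
ft_force: [-1.2, 0.2, -0.3]
opening: 1.001
grasp_force: 0.0
time: 2.15
position: [476.3, 267.9, 283.7]
ee_rot: [[0.925, 0.381, 0.001], [0.381, -0.925, -0.0], [0.001, 0.001, -1.0]]
ft_force: [0.1, -0.4, -1.0]
opening: 0.998
grasp_force: 0.0
time: 2.55
position: [537.2, 195.7, 299.6]
ee_rot: [[0.994, -0.106, 0.001], [-0.106, -0.994, -0.0], [0.001, 0.0, -1.0]]
ft_force: [0.1, 1.2, -0.7]
opening: 1.003
grasp_force: 0.0
now [537.2 195.7 299.6] -96.1 t 2.5 j6 113
[-0.002 -0.051 -0.004] turn z -0.0032
{'camera_matrix': array([[346.40004258,   0.        , 318.49023504],
       [  0.        , 346.40004258, 235.95617125],
       [  0.        ,   0.        ,   1.        ]]), 'R': array([[-1.04620397e-01, -9.94512139e-01,  4.21851544e-04],
       [-9.55917045e-01,  1.00677287e-01,  2.75838153e-01],
       [-2.74366862e-01,  2.84550421e-02, -9.61204003e-01]]), 't': array([251.9083899 , 430.85781991, 613.60386259])} [471.98285973 201.59293745  20.        ] 439.14508
```

View pics/w1.png

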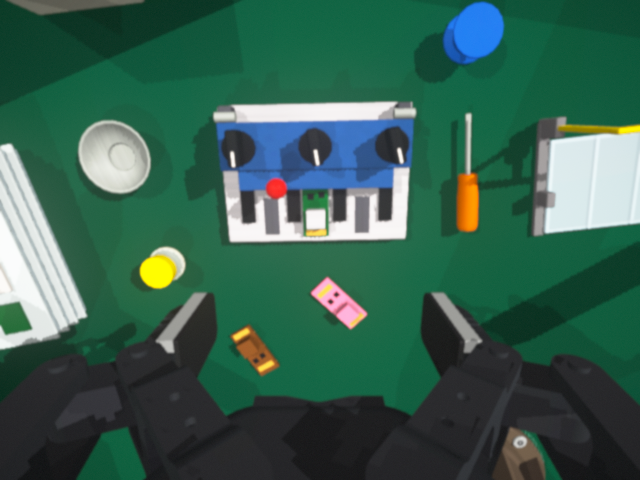

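The wrist view shows bolt marks near (233,157), (316,155) and (400,155), the ball at (276,188), the board can at (316,218), and empty outer lanes. Next I measure the bolt angles, refine the fixture pose, and plan bolt 0.

```bash
python3 - <<'E'
from h import *
w=np.load('w1.npz');p,d=w['p'],w['d'];W=cloud(w,d)
for a,ct,m in blobs(redmask(p)): print('ball',ct,ray(w,ct,77).round(1),'exp',fx(-5,45).round(1))
roi=np.zeros((480,640),bool);roi[95:250,205:420]=1
bed=roi&(abs(W[...,2]-20)<5)&(p.min(-1)>150)
print('bed',cv2.minAreaRect(W[bed][:,:2].astype(np.float32)))
for k,y in enumerate((-90,0,90)):
    c=fx(40,y);r=np.hypot(W[...,0]-c[0],W[...,1]-c[1])<30
    m=r&(W[...,2]>77)&(W[...,2]<92);P=W[m][:,:2].astype(np.float32)
    e=np.linalg.eigh(np.cov(P.T))[1][:,1]
    wh=r&(W[...,2]>72)&(p.min(-1)>130);
    u=np.argwhere(wh)[:,::-1].astype(float)
    q=np.array([ray(w,x,84)[:2] for x in u]);v=q.mean(0)-c
    l=np.linalg.eigh(np.cov(q.T))[1][:,1]
    print(k,c.round(1),'pc',P.mean(0).round(1),len(P),'ax',np.degrees(np.arctan2(e[1],e[0])).round(1)%180,'mark',len(u),q.mean(0).round(1),np.degrees(np.arctan2(-v[1],-v[0])).round(1),np.degrees(np.arctan2(l[1],l[0])).round(1)%180)
E
```

```text
ball [276.1 188.2] [555.4 243.4  77. ] exp [556.2 244.4]
bed ((559.358154296875, 198.3843536376953), (240.23841857910156, 175.03611755371094), 85.13705444335938)
0 [589.6 106. ] pc [589.5 106.3] 506 ax 9.800000000000011 mark 69 [577.8 103.3] 13.0 10.400000000000006
1 [597.3 195.7] pc [597.  194.9] 478 ax 3.6999999999999886 mark 203 [541.1 198.4] -2.8 92.8
2 [604.9 285.4] pc [604.8 283.6] 504 ax 176.5 mark 70 [593.1 285.6] -1.0 176.4
```

```bash
sed -i 's/FX=np.array.*;FYAW/FX=np.array([558.3,198.7]);FYAW/' h.py; python3 - <<'E'
from h import *
plan((589.6,105.9,140,-80,2),(589.6,105.9,58,-80,1),(589.6,105.9,58,54.6,2))
E
```

```text
now [535.9 196.7 299.2] -96.1 t 2.6 j6 113
[0.315 0.423 0.796] turn z -0.0223
[0.253 0.463 0.796] turn z -0.0223
[0.   0.   0.82] turn z 0.0
[0. 0. 0.] turn z -0.1869
[0. 0. 0.] turn z -0.1869
```

```bash
python3 -m inch '[{"translation":[0.15,0.21,0.4],"angular":[0,0,-0.011],"gripper":0.45},{"translation":[0.315,0.42,0.8],"angular":[0,0,-0.022],"gripper":0.45},{"translation":[0.315,0.42,0.8],"angular":[0,0,-0.022],"gripper":0.45}]' >/dev/null
python3 -m inch '[{"translation":[0.13,0.23,0.4],"angular":[0,0,-0.011],"gripper":0.45},{"translation":[0.25,0.46,0.8],"angular":[0,0,-0.022],"gripper":0.45},{"translation":[0.25,0.46,0.8],"angular":[0,0,-0.022],"gripper":0.45},{"translation":[0.25,0.46,0.8],"angular":[0,0,-0.022],"gripper":0.45},{"translation":[0.25,0.46,0.8],"angular":[0,0,-0.022],"gripper":0.45}]'
python3 - <<'E'
from h import *
plan((589.6,105.9,58,-80,1))
plan((589.6,105.9,58,-80,1))
E
```

```text
time: 3.4
position: [589.5, 109.3, 140.7]
ee_rot: [[0.984, 0.178, 0.002], [0.178, -0.984, 0.0], [0.002, -0.0, -1.0]]
ft_force: [-0.4, -0.3, 0.6]
opening: 0.548
grasp_force: 0.0
now [589.5 109.3 140.7] -79.8 t 3.4 j6 87
[-0.005  0.034  0.827] turn z 0.0007
now [589.5 109.3 140.7] -79.8 t 3.4 j6 87
[-0.005  0.034  0.827] turn z 0.0007
```

```bash
python3 -m inch '[{"translation":[0,0.025,0.4],"angular":[0,0,0],"gripper":0.45},{"translation":[0,0.025,0.8],"angular":[0,0,0],"gripper":0.45},{"translation":[0,0.025,0.82],"angular":[0,0,0],"gripper":0.45},{"translation":[0,0.025,0.82],"angular":[0,0,0],"gripper":0.45},{"translation":[0,0.025,0.82],"angular":[0,0,0],"gripper":0.45}]'
python3 -m inch '[{"translation":[0,0,0],"angular":[0,0,0],"gripper":1},{"translation":[0,0,0],"angular":[0,0,0],"gripper":1},{"translation":[0,0,0],"angular":[0,0,0],"gripper":1},{"translation":[0,0,0],"angular":[0,0,0],"gripper":1},{"translation":[0,0,0],"angular":[0,0,0],"gripper":1},{"translation":[0,0,0],"angular":[0,0,0],"gripper":1}]' 50
```

```text
time: 3.9
position: [590.9, 106.5, 59.7]
ee_rot: [[0.984, 0.178, 0.003], [0.178, -0.984, 0.0], [0.003, 0.0, -1.0]]
ft_force: [-0.1, 1.2, -0.5]
opening: 0.553
grasp_force: 0.0
time: 4.5
position: [589.4, 105.8, 57.2]
ee_rot: [[0.984, 0.178, -0.0], [0.178, -0.984, -0.0], [-0.0, 0.0, -1.0]]
ft_force: [-0.2, -0.3, -0.1]
opening: -0.002
grasp_force: 0.0
```

The gripper shut on nothing, so I take a picture.

```bash
python3 - <<'E'
from h import *
p,d=arm.get_image('wrist');cv2.imwrite('pics/w2.png',p)
p,d=arm.get_image('top');cv2.imwrite('pics/t2.png',cv2.resize(p[150:300,150:300],None,fx=4,fy=4))
E
```

```text
(no output)
```

View pics/w2.png

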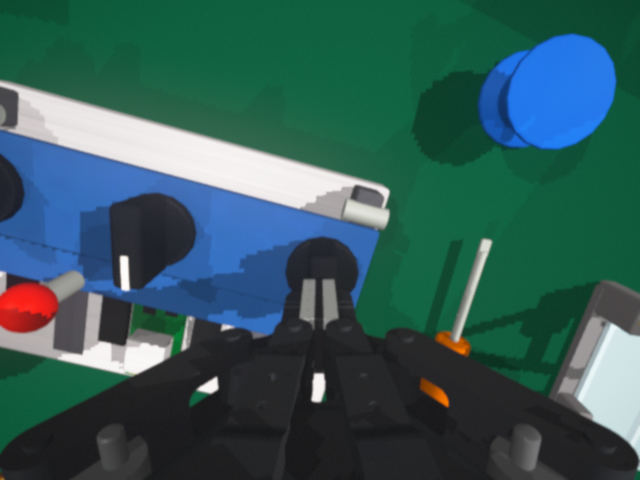

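The bar's white mark at (318,385) sits between the fingers, and the pads at (308,300) and (329,300) are apart. That suggests it may be gripped, so I recheck the readings.

```bash
python3 -m inch '[{"translation":[0,0,0],"angular":[0,0,0],"gripper":1},{"translation":[0,0,0],"angular":[0,0,0],"gripper":1},{"translation":[0,0,0],"angular":[0,0,0],"gripper":1}]' 50
python3 - <<'E'
from h import *
p,d=arm.get_image('wrist')
c=arm.get_calibration('wrist');W=cloud(c,d)
for uv in((308,300),(318,290),(328,300),(318,305),(318,385),(318,270)):print(uv,W[uv[1],uv[0]].round(1),p[uv[1],uv[0]])
cv2.imwrite('pics/w3.png',cv2.resize(p[220:420,220:420],None,fx=3,fy=3,interpolation=2))
E
```

```text
time: 4.9
position: [589.4, 105.9, 57.2]
ee_rot: [[0.984, 0.178, -0.0], [0.178, -0.984, -0.0], [-0.0, 0.0, -1.0]]
ft_force: [0.9, 0.6, -0.3]
opening: 0.001
grasp_force: 0.0
(308, 300) [601.  112.1 111.3] [132 134 134]
(318, 290) [601.1 108.3 101.3] [41 36 36]
(328, 300) [601.7 104.6 110. ] [136 139 139]
(318, 305) [601.3 108.3 114.5] [37 34 36]
(318, 385) [491.8  88.6  20.9] [243 243 246]
(318, 270) [602.9 108.6  84.2] [47 42 40]
```

View pics/w3.png

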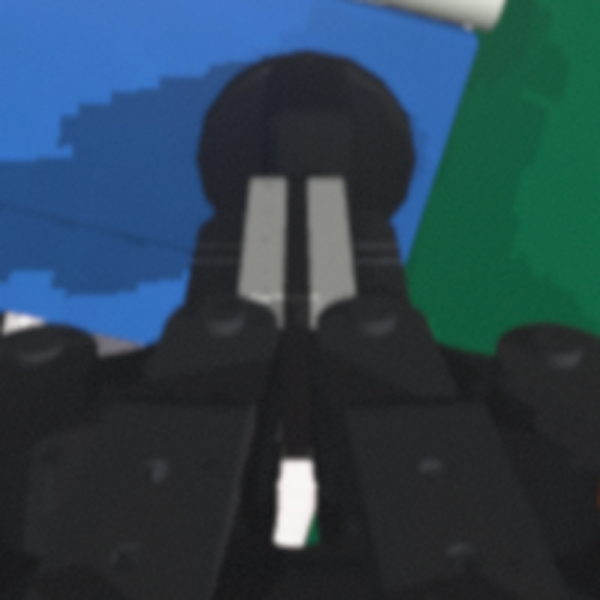

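```bash
python3 - <<'E'
from h import *
p,d=arm.get_image('wrist');c=arm.get_calibration('wrist');W=cloud(c,d)
print('cam',(-c['R'].T@c['t']).round(1),arm.get_obs()['position'].round(1))
for v in range(262,304,4):print(v,W[v,309].round(1),W[v,318].round(1),W[v,329].round(1),W[v,296].round(1))
w=np.load('w1.npz');W=cloud(w,w['d'])
for uv in((212,296),(205,300),(195,310),(430,296),(440,305)):print(uv,W[uv[1],uv[0]].round(1))
E
```

```text
cam [659.4 118.8 228.8] [589.4 105.9  57.2]
262 [605.9 113.3  84.3] [606.5 109.3  83.9] [607.8 104.6  85.1] [594.3 119.   56.1]
266 [603.8 112.9  83.6] [605.1 109.   85.1] [605.5 104.1  83.9] [591.9 118.6  55.9]
270 [601.4 112.5  82.4] [602.9 108.7  84.4] [604.  103.9  84.9] [590.1 118.2  57. ]
274 [600.  112.3  83.7] [601.1 108.3  84.5] [602.  103.5  84.7] [587.7 117.9  56.5]
278 [598.5 112.   84.6] [599.2 108.   84.4] [599.7 103.   83.5] [584.8 117.5  55.1]
282 [600.3 112.1  93.2] [601.1 108.3  93.4] [601.7 103.7  92.8] [582.9 117.1  56.1]
286 [600.6 112.   97.9] [601.5 108.4  98.5] [602.5 104.   98.8] [580.2 116.7  55.3]
290 [599.9 111.8 100.1] [601.3 108.4 101.8] [601.7 103.9 101. ] [595.5 116.9  92.8]
294 [600.7 111.8 105.6] [601.3 108.3 105.4] [601.9 104.1 105.1] [595.7 116.6  96.9]
298 [600.7 111.7 109. ] [600.6 108.2 107.5] [601.8 104.2 108.4] [595.4 116.4 100. ]
302 [600.6 111.6 112. ] [600.9 108.3 111.5] [601.8 104.3 111.7] [595.5 116.2 103.7]
(212, 296) [549.9 238.5 344. ]
(205, 300) [553.2 237.5 354.2]
(195, 310) [552.5 239.3 360.3]
(430, 296) [543.6 153.3 349.5]
(440, 305) [542.8 151.5 355.7]
```

The depth readings put the shut fingertips at about z = 90, just above the bar top at 84, while the reported TCP is 57. The real tips are therefore about 32 mm above the reported TCP. I'll open and descend in small steps, watching the force.

```bash
python3 -m inch '[{"translation":[0,0,0],"angular":[0,0,0],"gripper":0.45},{"translation":[0,0,0],"angular":[0,0,0],"gripper":0.45},{"translation":[0,0,0],"angular":[0,0,0],"gripper":0.45},{"translation":[0,0,0.03],"angular":[0,0,0],"gripper":0.45},{"translation":[0,0,0.03],"angular":[0,0,0],"gripper":0.45}]'|grep -v ee_
python3 -m inch '[{"translation":[0,0,0.04],"angular":[0,0,0],"gripper":0.45},{"translation":[0,0,0.04],"angular":[0,0,0],"gripper":0.45}]'|grep -v ee_
python3 -m inch '[{"translation":[0,0,0.04],"angular":[0,0,0],"gripper":0.45},{"translation":[0,0,0.04],"angular":[0,0,0],"gripper":0.45}]'|grep -v ee_
```

```text
time: 5.5
position: [589.2, 105.8, 53.8]
ft_force: [-0.8, 0.5, -0.6]
opening: 0.546
grasp_force: 0.0
time: 5.7
position: [589.1, 105.8, 49.6]
ft_force: [-1.0, -0.6, 0.6]
opening: 0.551
grasp_force: 0.0
time: 5.9
position: [589.1, 105.8, 45.7]
ft_force: [-0.6, -0.0, 0.5]
opening: 0.547
grasp_force: 0.0
```

No contact at a reported 45.7, where the disc top is 55, so the offset is confirmed. I continue down to a reported ~29.

```bash
python3 -m inch '[{"translation":[0,0,0.08],"angular":[0,0,0],"gripper":0.45},{"translation":[0,0,0.08],"angular":[0,0,0],"gripper":0.45}]'|grep -v ee_
python3 -m inch '[{"translation":[0,0,0.04],"angular":[0,0,0],"gripper":0.45},{"translation":[0,0,0.08],"angular":[0,0,0],"gripper":0.45},{"translation":[0,0,0.08],"angular":[0,0,0],"gripper":0.45}]'|grep -v ee_
python3 -m inch '[{"translation":[0,0,0],"angular":[0,0,0],"gripper":1},{"translation":[0,0,0],"angular":[0,0,0],"gripper":1},{"translation":[0,0,0],"angular":[0,0,0],"gripper":1},{"translation":[0,0,0],"angular":[0,0,0],"gripper":1},{"translation":[0,0,0],"angular":[0,0,0],"gripper":1}]' 50|grep -v ee_
python3 - <<'E'
from h import *
p,d=arm.get_image('wrist');c=arm.get_calibration('wrist');W=cloud(c,d)
for v in range(250,330,6):print(v,W[v,296].round(1),W[v,318].round(1),W[v,340].round(1))
E
```

```text
time: 6.1
position: [588.8, 105.8, 37.2]
ft_force: [-0.7, 0.0, 0.1]
opening: 0.55
grasp_force: 0.0
time: 6.4
position: [589.0, 105.8, 29.6]
ft_force: [-0.1, 0.6, 0.1]
opening: 0.55
grasp_force: 0.0
time: 6.9
position: [589.8, 104.7, 30.7]
ft_force: [0.1, -13.2, 3.6]
opening: 0.15
grasp_force: 49.9
250 [607.7 118.8  48.7] [609.3 108.6  47.8] [611.3  98.5  48.4]
256 [605.1 118.3  49.4] [609.  108.5  55.3] [608.8  98.1  49.5]
262 [604.1 117.8  54.7] [609.2 108.6  63.7] [608.   98.3  55.6]
268 [601.9 117.3  56.2] [609.3 108.6  71.1] [605.4  97.8  56.2]
274 [598.5 116.9  54.9] [609.4 108.6  77.7] [602.3  97.2  55.6]
280 [599.6 116.5  64.2] [608.9 108.5  82.4] [603.1  97.9  64.6]
286 [600.  116.1  71.3] [607.7 108.3  84.9] [603.   98.2  70.7]
292 [600.4 115.8  77.7] [605.5 107.9  85.4] [603.7  98.8  78. ]
298 [600.4 115.5  82.8] [602.9 107.4  84.8] [603.   98.9  82. ]
304 [600.4 115.2  87.6] [600.2 107.   84.3] [603.3  99.4  87.7]
310 [600.1 114.9  91.5] [598.5 106.6  85.7] [602.9  99.5  91.5]
316 [599.9 114.6  95.3] [595.6 106.1  84.9] [602.9  99.8  95.9]
322 [598.2 114.3  96.3] [593.2 105.7  85.2] [601.3  99.5  97. ]
328 [595.8 113.9  96. ] [590.3 105.2  84.4] [599.1  99.1  97.1]
```

```bash
python3 -m inch '[{"translation":[0,0.015,0],"angular":[0,0,-0.02],"gripper":1},{"translation":[0,0.015,0],"angular":[0,0,-0.04],"gripper":1},{"translation":[0,0.015,0],"angular":[0,0,-0.06],"gripper":1},{"translation":[0,0.015,0],"angular":[0,0,-0.08],"gripper":1},{"translation":[0,0.015,0],"angular":[0,0,-0.1],"gripper":1},{"translation":[0,0.015,0],"angular":[0,0,-0.12],"gripper":1},{"translation":[0,0.015,0],"angular":[0,0,-0.14],"gripper":1},{"translation":[0,0.015,0],"angular":[0,0,-0.16],"gripper":1},{"translation":[0,0.015,0],"angular":[0,0,-0.18],"gripper":1},{"translation":[0,0.015,0],"angular":[0,0,-0.188],"gripper":1}]' 60
python3 -m inch '[{"translation":[0,0,0],"angular":[0,0,-0.02],"gripper":1},{"translation":[0,0,0],"angular":[0,0,-0.04],"gripper":1},{"translation":[0,0,0],"angular":[0,0,-0.06],"gripper":1},{"translation":[0,0,0],"angular":[0,0,-0.08],"gripper":1},{"translation":[0,0,0],"angular":[0,0,-0.1],"gripper":1},{"translation":[0,0,0],"angular":[0,0,-0.12],"gripper":1},{"translation":[0,0,0],"angular":[0,0,-0.14],"gripper":1},{"translation":[0,0,0],"angular":[0,0,-0.16],"gripper":1},{"translation":[0,0,0],"angular":[0,0,-0.175],"gripper":1},{"translation":[0,0,0],"angular":[0,0,-0.175],"gripper":1}]'
python3 - <<'E'
from h import *
o=arm.get_obs();print(yaw_now(o),o['ft_torque'])
E
```

```text
time: 7.95
position: [589.0, 105.0, 30.6]
ee_rot: [[0.204, 0.979, -0.001], [0.979, -0.204, 0.001], [0.0, -0.001, -1.0]]
ft_force: [-5.9, 6.5, 8.1]
opening: 0.153
grasp_force: 61.6
time: 8.95
position: [588.0, 104.5, 30.6]
ee_rot: [[-0.779, 0.627, -0.003], [0.627, 0.779, -0.0], [0.002, -0.002, -1.0]]
ft_force: [-10.5, 2.4, 12.4]
opening: 0.156
grasp_force: 62.3
51.161450575682586 [ 0.16015393  1.88131243 -0.00629791]
```

```bash
python3 -m inch '[{"translation":[0,0,0],"angular":[0,0,-0.007],"gripper":1},{"translation":[0,0,0],"angular":[0,0,-0.014],"gripper":1},{"translation":[0,0,0],"angular":[0,0,-0.014],"gripper":1}]'|grep force
python3 - <<'E'
from h import *
o=arm.get_obs();print(yaw_now(o),o['ft_torque'])
E
```

```text
ft_force: [-10.6, 0.8, 11.6]
grasp_force: 63.1
56.01939254406006 [-0.14201464  1.70638679 -0.88007631]
```

At the end stop: torque is -0.88 N·m at 151°. I release, rise, and plan bolt 1.

```bash
python3 -m inch '[{"translation":[0,0,0],"angular":[0,0,0],"gripper":0.45},{"translation":[0,0,0],"angular":[0,0,0],"gripper":0.45},{"translation":[0,0,0],"angular":[0,0,0],"gripper":0.45},{"translation":[0,0,-0.4],"angular":[0,0,0],"gripper":0.45},{"translation":[0,0,-0.6],"angular":[0,0,0],"gripper":0.45},{"translation":[0,0,-0.6],"angular":[0,0,0],"gripper":0.45}]'
python3 - <<'E'
from h import *
plan((596.8,194.6,90,-86.3,2),(596.8,194.6,30,-86.3,1))
E
```

```text
time: 9.85
position: [591.8, 104.7, 93.0]
ee_rot: [[-0.829, 0.559, 0.005], [0.559, 0.829, 0.001], [-0.004, 0.003, -1.0]]
ft_force: [-0.6, 0.0, -0.4]
opening: 0.547
grasp_force: 0.0
now [591.8 104.7  93. ] 56.0 t 9.8 j6 -49
[0.231 0.387 0.015] turn z 0.1976
[ 0.441 -0.093  0.015] turn z 0.1976
[0.  0.  0.6] turn z -0.0
```

```bash
python3 -m inch '[{"translation":[0.1,0.2,0],"angular":[0,0,0.1976],"gripper":0.45},{"translation":[0.23,0.387,0],"angular":[0,0,0.1976],"gripper":0.45},{"translation":[0.23,0.387,0],"angular":[0,0,0.1976],"gripper":0.45},{"translation":[0.23,0.387,0],"angular":[0,0,0.1976],"gripper":0.45},{"translation":[0.23,0.387,0],"angular":[0,0,0.1976],"gripper":0.45},{"translation":[0.23,0.387,0],"angular":[0,0,0.1976],"gripper":0.45},{"translation":[0.23,0.387,0],"angular":[0,0,0.1976],"gripper":0.45},{"translation":[0.23,0.387,0],"angular":[0,0,0.1976],"gripper":0.45},{"translation":[0.23,0.387,0],"angular":[0,0,0.1976],"gripper":0.45},{"translation":[0.23,0.387,0],"angular":[0,0,0.1976],"gripper":0.45}]' >/dev/null
python3 -m inch '[{"translation":[0.2,-0.05,0],"angular":[0,0,0.1976],"gripper":0.45},{"translation":[0.44,-0.09,0],"angular":[0,0,0.1976],"gripper":0.45},{"translation":[0.44,-0.09,0],"angular":[0,0,0.1976],"gripper":0.45},{"translation":[0.44,-0.09,0],"angular":[0,0,0.1976],"gripper":0.45},{"translation":[0.44,-0.09,0],"angular":[0,0,0.1976],"gripper":0.45},{"translation":[0.44,-0.09,0],"angular":[0,0,0.1976],"gripper":0.45},{"translation":[0.44,-0.09,0],"angular":[0,0,0.1976],"gripper":0.45},{"translation":[0.44,-0.09,0],"angular":[0,0,0.1976],"gripper":0.45},{"translation":[0.44,-0.09,0],"angular":[0,0,0.1976],"gripper":0.45},{"translation":[0.44,-0.09,0],"angular":[0,0,0.1976],"gripper":0.45}]' >/dev/null
python3 - <<'E'
from h import *
p,d=arm.get_image('wrist');c=arm.get_calibration('wrist');W=cloud(c,d)
plan((596.8,194.6,30,-86.3,1))
m=(np.hypot(W[...,0]-597,W[...,1]-195)<30)&(abs(W[...,2]-84)<5)&(p.max(-1)<80)
P=W[m][:,:2];e=np.linalg.eigh(np.cov(P.T))[1][:,1];print(len(P),P.mean(0),np.degrees(np.arctan2(e[1],e[0])))
print(P[P[:,0]>605].mean(0),P[P[:,0]>605].max(0),P[P[:,0]>605].min(0))
E
```

```text
now [594.9 194.1  89.8] -86.1 t 11.9 j6 101
[ 0.019 -0.004  0.598] turn z 0.0004
1455 [602.02217143 194.32185206] -176.41405957143857
[611.85693283 194.85796524] [618.03583156 201.93556541] [605.0045585  187.55558538]
```

```bash
python3 -m inch '[{"translation":[0.02,0,0.3],"angular":[0,0,0],"gripper":0.45},{"translation":[0.02,0,0.59],"angular":[0,0,0],"gripper":0.45},{"translation":[0.02,0,0.59],"angular":[0,0,0],"gripper":0.45},{"translation":[0.02,0,0.59],"angular":[0,0,0],"gripper":1},{"translation":[0.02,0,0.59],"angular":[0,0,0],"gripper":1},{"translation":[0.02,0,0.59],"angular":[0,0,0],"gripper":1},{"translation":[0.02,0,0.59],"angular":[0,0,0],"gripper":1},{"translation":[0.02,0,0.59],"angular":[0,0,0],"gripper":1}]' 60
python3 - <<'E'
from h import *
plan((596.8,194.6,30,56,2))
E
```

```text
time: 12.7
position: [598.1, 194.0, 32.8]
ee_rot: [[0.998, 0.065, 0.002], [0.065, -0.998, 0.0], [0.002, 0.0, -1.0]]
ft_force: [0.5, -4.6, 3.5]
opening: 0.153
grasp_force: 58.5
now [598.1 194.   32.8] -86.3 t 12.7 j6 102
[-0.006 -0.003  0.014] turn z -0.1976
[ 0.001 -0.007  0.014] turn z -0.1976
```

```bash
python3 -m inch '[{"translation":[0,0,0],"angular":[0,0,-0.02],"gripper":1},{"translation":[0,0,0],"angular":[0,0,-0.04],"gripper":1},{"translation":[0,0,0],"angular":[0,0,-0.06],"gripper":1},{"translation":[0,0,0],"angular":[0,0,-0.08],"gripper":1},{"translation":[0,0,0],"angular":[0,0,-0.1],"gripper":1},{"translation":[0,0,0],"angular":[0,0,-0.12],"gripper":1},{"translation":[0,0,0],"angular":[0,0,-0.14],"gripper":1},{"translation":[0,0,0],"angular":[0,0,-0.16],"gripper":1},{"translation":[0,0,0],"angular":[0,0,-0.18],"gripper":1},{"translation":[0,0,0],"angular":[0,0,-0.198],"gripper":1}]' |grep force
python3 -m inch '[{"translation":[0,0,0],"angular":[0,0,-0.02],"gripper":1},{"translation":[0,0,0],"angular":[0,0,-0.04],"gripper":1},{"translation":[0,0,0],"angular":[0,0,-0.06],"gripper":1},{"translation":[0,0,0],"angular":[0,0,-0.08],"gripper":1},{"translation":[0,0,0],"angular":[0,0,-0.1],"gripper":1},{"translation":[0,0,0],"angular":[0,0,-0.12],"gripper":1},{"translation":[0,0,0],"angular":[0,0,-0.14],"gripper":1},{"translation":[0,0,0],"angular":[0,0,-0.16],"gripper":1},{"translation":[0,0,0],"angular":[0,0,-0.18],"gripper":1},{"translation":[0,0,0],"angular":[0,0,-0.198],"gripper":1}]'
python3 - <<'E'
from h import *
o=arm.get_obs();print(yaw_now(o),o['ft_torque'])
E
python3 -m inch '[{"translation":[0,0,0],"angular":[0,0,-0.002],"gripper":1},{"translation":[0,0,0],"angular":[0,0,-0.002],"gripper":1}]' |grep force
python3 - <<'E'
from h import *
o=arm.get_obs();print(yaw_now(o),o['ft_torque'])
E
```

```text
ft_force: [-7.2, 5.3, 6.7]
grasp_force: 59.2
time: 14.7
position: [595.6, 194.4, 32.8]
ee_rot: [[-0.835, 0.551, -0.002], [0.551, 0.835, -0.0], [0.002, -0.001, -1.0]]
ft_force: [-11.6, -0.4, 13.5]
opening: 0.153
grasp_force: 62.8
56.57219240159121 [-0.12130491  1.98656119 -1.15019215]
ft_force: [-12.1, -0.4, 13.5]
grasp_force: 63.6
56.97702873063221 [-0.01302252  2.15953156 -1.16420697]
```

Bolt 1 is at its stop. Next is bolt 2, with its axis near yaw -3.5, so the tool goes to -93.5.

```bash
python3 -m inch '[{"translation":[0,0,0],"angular":[0,0,0],"gripper":0.45},{"translation":[0,0,0],"angular":[0,0,0],"gripper":0.45},{"translation":[0,0,0],"angular":[0,0,0],"gripper":0.45},{"translation":[0,0,-0.4],"angular":[0,0,0],"gripper":0.45},{"translation":[0,0,-0.6],"angular":[0,0,0],"gripper":0.45},{"translation":[0,0,-0.6],"angular":[0,0,0],"gripper":0.45}]' >/dev/null
python3 - <<'E'
from h import *
plan((604.6,283.8,90,-93.5,2),(604.6,283.8,30,-93.5,1))
E
```

```text
now [599.4 194.9  94.4] 57.0 t 15.5 j6 -42
[0.22  0.387 0.022] turn z 0.209
[ 0.43  -0.114  0.022] turn z 0.209
[0.  0.  0.6] turn z -0.0
```

```bash
python3 -m inch '[{"translation":[0.1,0.2,0],"angular":[0,0,0.209],"gripper":0.45},{"translation":[0.22,0.387,0],"angular":[0,0,0.209],"gripper":0.45},{"translation":[0.22,0.387,0],"angular":[0,0,0.209],"gripper":0.45},{"translation":[0.22,0.387,0],"angular":[0,0,0.209],"gripper":0.45},{"translation":[0.22,0.387,0],"angular":[0,0,0.209],"gripper":0.45},{"translation":[0.22,0.387,0],"angular":[0,0,0.209],"gripper":0.45},{"translation":[0.22,0.387,0],"angular":[0,0,0.209],"gripper":0.45},{"translation":[0.22,0.387,0],"angular":[0,0,0.209],"gripper":0.45},{"translation":[0.22,0.387,0],"angular":[0,0,0.209],"gripper":0.45},{"translation":[0.22,0.387,0],"angular":[0,0,0.209],"gripper":0.45}]' >/dev/null
python3 -m inch '[{"translation":[0.2,-0.05,0],"angular":[0,0,0.209],"gripper":0.45},{"translation":[0.43,-0.11,0],"angular":[0,0,0.209],"gripper":0.45},{"translation":[0.43,-0.11,0],"angular":[0,0,0.209],"gripper":0.45},{"translation":[0.43,-0.11,0],"angular":[0,0,0.209],"gripper":0.45},{"translation":[0.43,-0.11,0],"angular":[0,0,0.209],"gripper":0.45},{"translation":[0.43,-0.11,0],"angular":[0,0,0.209],"gripper":0.45},{"translation":[0.43,-0.11,0],"angular":[0,0,0.209],"gripper":0.45},{"translation":[0.43,-0.11,0],"angular":[0,0,0.209],"gripper":0.45},{"translation":[0.43,-0.11,0],"angular":[0,0,0.209],"gripper":0.45},{"translation":[0.43,-0.11,0],"angular":[0,0,0.209],"gripper":0.45}]' >/dev/null
python3 - <<'E'
from h import *
p,d=arm.get_image('wrist');c=arm.get_calibration('wrist');W=cloud(c,d)
plan((604.6,283.8,30,-93.5,1))
m=(np.hypot(W[...,0]-604.6,W[...,1]-284)<30)&(abs(W[...,2]-84)<5)&(p.max(-1)<80)
P=W[m][:,:2];e=np.linalg.eigh(np.cov(P.T))[1][:,1];print(len(P),P.mean(0),np.degrees(np.arctan2(e[1],e[0])))
Q=P[P[:,0]>612];print(Q.mean(0),Q.max(0),Q.min(0))
E
```

```text
now [602.6 282.9  90.9] -93.2 t 17.6 j6 116
[ 0.019 -0.01   0.609] turn z 0.0009
1479 [609.56809598 283.47667554] 175.9421473489866
[619.22581692 282.92038926] [625.8919668  290.14816424] [612.01052434 275.84941655]
```

```bash
python3 -m inch '[{"translation":[0.02,-0.007,0.3],"angular":[0,0,0.001],"gripper":0.45},{"translation":[0.02,-0.007,0.6],"angular":[0,0,0.001],"gripper":0.45},{"translation":[0.02,-0.007,0.6],"angular":[0,0,0.001],"gripper":0.45},{"translation":[0.02,-0.007,0.6],"angular":[0,0,0.001],"gripper":1},{"translation":[0.02,-0.007,0.6],"angular":[0,0,0.001],"gripper":1},{"translation":[0.02,-0.007,0.6],"angular":[0,0,0.001],"gripper":1},{"translation":[0.02,-0.007,0.6],"angular":[0,0,0.001],"gripper":1},{"translation":[0.02,-0.007,0.6],"angular":[0,0,0.001],"gripper":1}]' 60
python3 -m inch '[{"translation":[0,0,0],"angular":[0,0,-0.02],"gripper":1},{"translation":[0,0,0],"angular":[0,0,-0.04],"gripper":1},{"translation":[0,0,0],"angular":[0,0,-0.06],"gripper":1},{"translation":[0,0,0],"angular":[0,0,-0.08],"gripper":1},{"translation":[0,0,0],"angular":[0,0,-0.1],"gripper":1},{"translation":[0,0,0],"angular":[0,0,-0.12],"gripper":1},{"translation":[0,0,0],"angular":[0,0,-0.14],"gripper":1},{"translation":[0,0,0],"angular":[0,0,-0.16],"gripper":1},{"translation":[0,0,0],"angular":[0,0,-0.18],"gripper":1},{"translation":[0,0,0],"angular":[0,0,-0.2],"gripper":1}]' |grep force
python3 -m inch '[{"translation":[0,0,0],"angular":[0,0,-0.02],"gripper":1},{"translation":[0,0,0],"angular":[0,0,-0.04],"gripper":1},{"translation":[0,0,0],"angular":[0,0,-0.06],"gripper":1},{"translation":[0,0,0],"angular":[0,0,-0.08],"gripper":1},{"translation":[0,0,0],"angular":[0,0,-0.1],"gripper":1},{"translation":[0,0,0],"angular":[0,0,-0.12],"gripper":1},{"translation":[0,0,0],"angular":[0,0,-0.14],"gripper":1},{"translation":[0,0,0],"angular":[0,0,-0.16],"gripper":1},{"translation":[0,0,0],"angular":[0,0,-0.18],"gripper":1},{"translation":[0,0,0],"angular":[0,0,-0.2],"gripper":1}]'
python3 -m inch '[{"translation":[0,0,0],"angular":[0,0,-0.015],"gripper":1},{"translation":[0,0,0],"angular":[0,0,-0.015],"gripper":1}]' |grep force
python3 - <<'E'
from h import *
o=arm.get_obs();print(yaw_now(o),o['ft_torque'])
E
```

```text
time: 18.35
position: [605.7, 283.5, 32.9]
ee_rot: [[0.998, -0.066, 0.002], [-0.066, -0.998, 0.0], [0.002, -0.001, -1.0]]
ft_force: [-0.6, -5.2, 8.5]
opening: 0.15
grasp_force: 59.3
ft_force: [-6.6, 4.7, 10.2]
grasp_force: 59.7
time: 20.35
position: [603.6, 284.1, 32.8]
ee_rot: [[-0.771, 0.636, -0.001], [0.636, 0.771, 0.0], [0.001, -0.001, -1.0]]
ft_force: [-12.3, 1.1, 17.5]
opening: 0.15
grasp_force: 60.6
ft_force: [-13.2, 0.2, 17.3]
grasp_force: 61.1
55.752213622288124 [ 0.03875055  2.29251155 -0.78983204]
```

All three bolts are at their stops. Now the clamp ball.

```bash
python3 -m inch '[{"translation":[0,0,0],"angular":[0,0,0],"gripper":0.45},{"translation":[0,0,0],"angular":[0,0,0],"gripper":0.45},{"translation":[0,0,0],"angular":[0,0,0],"gripper":0.45},{"translation":[0,0,-0.4],"angular":[0,0,0],"gripper":0.45},{"translation":[0,0,-0.7],"angular":[0,0,0],"gripper":0.45},{"translation":[0,0,-0.7],"angular":[0,0,0],"gripper":0.45}]' >/dev/null
python3 - <<'E'
from h import *
plan((555.8,243.4,104,85.1,1),(555.8,243.4,29,85.1,1))
E
```

```text
now [607.5 284.7 105.6] 55.5 t 21.1 j6 -33
[ 0.193 -0.633  0.016] turn z -0.0821
[0.   0.   0.75] turn z -0.0
```

```bash
python3 -m inch '[{"translation":[0.1,-0.3,0],"angular":[0,0,-0.02],"gripper":0.45},{"translation":[0.19,-0.63,0],"angular":[0,0,-0.04],"gripper":0.45},{"translation":[0.19,-0.63,0],"angular":[0,0,-0.06],"gripper":0.45},{"translation":[0.19,-0.63,0],"angular":[0,0,-0.082],"gripper":0.45},{"translation":[0.19,-0.63,0],"angular":[0,0,-0.082],"gripper":0.45},{"translation":[0.19,-0.63,0],"angular":[0,0,-0.082],"gripper":0.45}]' >/dev/null
python3 - <<'E'
from h import *
p,d=arm.get_image('wrist');c=arm.get_calibration('wrist');W=cloud(c,d)
plan((555.8,243.4,29,85.1,1))
for a,ct,m in blobs(redmask(p)):print(a,ct,ray(c,ct,77).round(1),W[m].mean(0).round(1),np.percentile(W[m],98,axis=0).round(1),np.percentile(W[m],2,axis=0).round(1))
E
```

```text
now [553.5 242.4 101. ] 84.8 t 21.8 j6 -64
[-0.022  0.012  0.72 ] turn z -0.0007
1167 [318.6 262.7] [557.2 242.6  77. ] [553.8 242.9  86.1] [564.7 252.7  90.2] [545.1 232.7  79.5]
```

```bash
python3 -m inch '[{"translation":[-0.025,0.003,0.3],"angular":[0,0,0],"gripper":0.45},{"translation":[-0.025,0.003,0.6],"angular":[0,0,0],"gripper":0.45},{"translation":[-0.025,0.003,0.71],"angular":[0,0,0],"gripper":0.45},{"translation":[-0.025,0.003,0.71],"angular":[0,0,0],"gripper":0.45},{"translation":[-0.025,0.003,0.71],"angular":[0,0,0],"gripper":1},{"translation":[-0.025,0.003,0.71],"angular":[0,0,0],"gripper":1},{"translation":[-0.025,0.003,0.71],"angular":[0,0,0],"gripper":1},{"translation":[-0.025,0.003,0.71],"angular":[0,0,0],"gripper":1}]' 40
```

```text
time: 22.6
position: [556.8, 242.4, 31.5]
ee_rot: [[-0.996, 0.086, 0.002], [0.086, 0.996, 0.0], [-0.002, 0.001, -1.0]]
ft_force: [-0.3, -5.7, 7.8]
opening: 0.251
grasp_force: 39.4
```

```bash
python3 -m inch '[{"translation":[-0.035,0,-0.07],"angular":[0,0,0],"gripper":1},{"translation":[-0.077,0,-0.133],"angular":[0,0,0],"gripper":1},{"translation":[-0.175,0,-0.25],"angular":[0,0,0],"gripper":1},{"translation":[-0.29,0,-0.35],"angular":[0,0,0],"gripper":1},{"translation":[-0.425,0,-0.427],"angular":[0,0,0],"gripper":1},{"translation":[-0.57,0,-0.48],"angular":[0,0,0],"gripper":1},{"translation":[-0.72,0,-0.507],"angular":[0,0,0],"gripper":1},{"translation":[-0.874,0,-0.508],"angular":[0,0,0],"gripper":1},{"translation":[-0.874,0,-0.508],"angular":[0,0,0],"gripper":1}]'
python3 -m inch '[{"translation":[-0.075,0,0.01],"angular":[0,0,0],"gripper":1},{"translation":[-0.15,0,0.026],"angular":[0,0,0],"gripper":1},{"translation":[-0.22,0,0.05],"angular":[0,0,0],"gripper":1},{"translation":[-0.3,0,0.078],"angular":[0,0,0],"gripper":1},{"translation":[-0.39,0,0.129],"angular":[0,0,0],"gripper":1},{"translation":[-0.39,0,0.129],"angular":[0,0,0],"gripper":1},{"translation":[-0.39,0,0.129],"angular":[0,0,0],"gripper":1}]'
python3 - <<'E'
from h import *
p,d=arm.get_image('top');cv2.imwrite('pics/t3.png',cv2.resize(p[130:290,150:310],None,fx=3,fy=3))
E
```

```text
time: 23.5
position: [645.4, 235.0, 82.0]
ee_rot: [[-0.996, 0.087, 0.002], [0.087, 0.996, 0.001], [-0.002, 0.001, -1.0]]
ft_force: [0.1, -0.1, 0.7]
opening: 0.003
grasp_force: 0.0
time: 24.2
position: [681.8, 231.4, 67.6]
ee_rot: [[-0.996, 0.086, -0.001], [0.086, 0.996, -0.0], [0.001, -0.0, -1.0]]
ft_force: [0.0, 0.0, 0.1]
opening: -0.003
grasp_force: 0.0
```

View pics/t3.png

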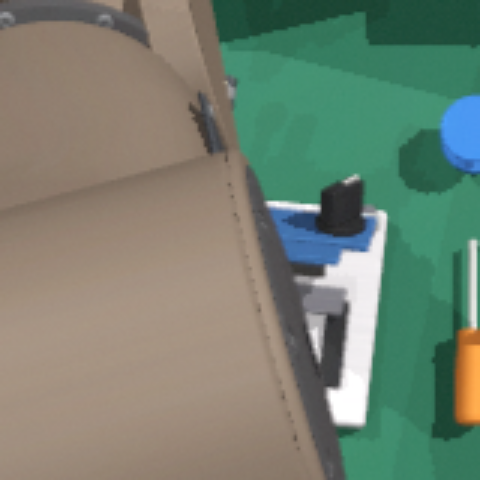

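The arm hides most of the view, but the bar is partly up with bolt 0 tilted back at (345,205), and the ball slipped out. I rise, move back, and measure where the ball is.

```bash
python3 -m inch '[{"translation":[0,0,-0.45],"angular":[0,0,0],"gripper":0.45},{"translation":[0,0,-0.9],"angular":[0,0,0],"gripper":0.45},{"translation":[0,0,-0.9],"angular":[0,0,0],"gripper":0.45}]' >/dev/null
python3 -m inch '[{"translation":[0.45,0,-0.2],"angular":[0,0,0],"gripper":0.45},{"translation":[0.9,0,-0.4],"angular":[0,0,0],"gripper":0.45},{"translation":[0.9,0,-0.4],"angular":[0,0,0],"gripper":0.45}]' >/dev/null
python3 -m inch '[{"translation":[0.4,0,0],"angular":[0,0,0],"gripper":0.45},{"translation":[0.4,0,0],"angular":[0,0,0],"gripper":0.45},{"translation":[0.4,0,0],"angular":[0,0,0],"gripper":0.45}]' >/dev/null
python3 - <<'E'
from h import *
p,d=arm.get_image('wrist');c=arm.get_calibration('wrist');W=cloud(c,d);cv2.imwrite('pics/w4.png',p)
plan((555.8,243.4,29,85.1,1))
for a,ct,m in blobs(redmask(p)):print(a,ct,W[m].mean(0).round(1))
p,d=arm.get_image('top');c=arm.get_calibration('top');W=cloud(c,d)
for a,ct,m in blobs(redmask(p)):print('top',a,ct,W[m].mean(0).round(1))
E
```

```text
now [552.9 243.  198.5] 85.1 t 25.2 j6 -64
[-0.028  0.007  1.695] turn z -0.0
723 [317.9 316.1] [616.1 237.6 132.3]
top 41 [201.9 193.9] [606.4 227.2 168.8]
top 78 [395.4 195.8] [ 617.3 -192.8  131.3]
top 137 [505.5 195.7] [ 621.3 -440.3  127.7]
```

View pics/w4.png

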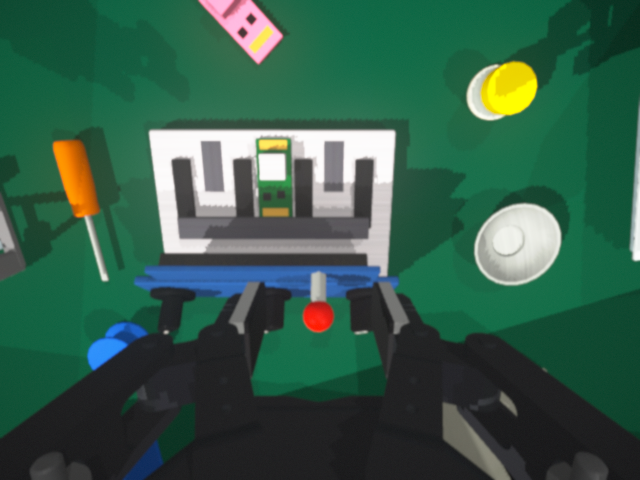

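The ball is at about (616, 237.7, 125), so the clamp is near 51°. The board is alone in the middle lane at (274,175), and the outer lanes are empty. I regrasp with a firmer grip.

```bash
python3 - <<'E'
from h import *
plan((616.3,237.8,120,85.1,1))
E
python3 -m inch '[{"translation":[-0.3,0,0],"angular":[0,0,0],"gripper":0.5},{"translation":[-0.63,0.002,0.4],"angular":[0,0,0],"gripper":0.5},{"translation":[-0.63,0.002,0.8],"angular":[0,0,0],"gripper":0.5},{"translation":[-0.63,0.002,0.8],"angular":[0,0,0],"gripper":0.5}]' 
python3 - <<'E'
from h import *
p,d=arm.get_image('wrist');c=arm.get_calibration('wrist');W=cloud(c,d)
plan((616.3,237.8,76,85.1,1))
for a,ct,m in blobs(redmask(p)):print(a,ct,ray(c,ct,125).round(1),W[m].mean(0).round(1),np.percentile(W[m],98,axis=0).round(1),np.percentile(W[m],2,axis=0).round(1))
E
```

```text
now [553.3 242.9 198.3] 85.1 t 25.2 j6 -64
[-0.632  0.003  0.783] turn z -0.0001
time: 25.65
position: [613.1, 235.9, 112.5]
ee_rot: [[-0.996, 0.087, -0.008], [0.087, 0.996, -0.003], [0.008, -0.003, -1.0]]
ft_force: [-1.2, -0.9, -0.0]
opening: 0.499
grasp_force: 0.0
now [613.8 236.6 115.6] 85.0 t 25.7 j6 -67
[-0.023  0.014  0.396] turn z -0.0002
1809 [321.4 291.3] [620.8 237.9 125. ] [615.7 238.3 136.3] [626.9 248.6 142.4] [606.1 227.7 130.3]
```

```bash
python3 -m inch '[{"translation":[-0.02,0.014,0.2],"angular":[0,0,0],"gripper":0.5},{"translation":[-0.02,0.014,0.38],"angular":[0,0,0],"gripper":0.5},{"translation":[-0.02,0.014,0.38],"angular":[0,0,0],"gripper":0.5},{"translation":[-0.02,0.014,0.38],"angular":[0,0,0],"gripper":0.5}]' |grep -v rot
python3 -m inch '[{"translation":[0,0,0],"angular":[0,0,0],"gripper":1},{"translation":[0,0,0],"angular":[0,0,0],"gripper":1},{"translation":[0,0,0],"angular":[0,0,0],"gripper":1},{"translation":[0,0,0],"angular":[0,0,0],"gripper":1},{"translation":[0,0,0],"angular":[0,0,0],"gripper":1}]' 80 | grep -v rot
```

```text
time: 26.1
position: [618.0, 239.1, 82.0]
ft_force: [0.0, 0.7, -0.6]
opening: 0.501
grasp_force: 0.0
time: 26.6
position: [617.7, 237.3, 82.4]
ft_force: [-4.9, -15.3, 17.5]
opening: 0.238
grasp_force: 77.6
```

```bash
python3 -m inch '[{"translation":[-0.08,0,-0.01],"angular":[0,0,0],"gripper":1},{"translation":[-0.152,0,-0.019],"angular":[0,0,0],"gripper":1},{"translation":[-0.23,0,-0.018],"angular":[0,0,0],"gripper":1},{"translation":[-0.306,0,-0.012],"angular":[0,0,0],"gripper":1},{"translation":[-0.38,0,0.005],"angular":[0,0,0],"gripper":1},{"translation":[-0.455,0,0.022],"angular":[0,0,0],"gripper":1},{"translation":[-0.53,0,0.05],"angular":[0,0,0],"gripper":1},{"translation":[-0.6,0,0.082],"angular":[0,0,0],"gripper":1},{"translation":[-0.676,0,0.129],"angular":[0,0,0],"gripper":1},{"translation":[-0.676,0,0.129],"angular":[0,0,0],"gripper":1}]'
python3 -m inch '[{"translation":[0,0,0],"angular":[0,0,0],"gripper":1},{"translation":[0,0,0],"angular":[0,0,0],"gripper":1}]' | grep -v rot
```

```text
time: 27.6
position: [685.1, 232.9, 66.5]
ee_rot: [[-0.996, 0.086, -0.0], [0.086, 0.996, -0.0], [0.0, -0.0, -1.0]]
ft_force: [-0.4, -0.5, 0.5]
opening: -0.004
grasp_force: 0.0
time: 27.8
position: [684.3, 233.1, 67.1]
ft_force: [0.6, -0.4, -0.7]
opening: 0.005
grasp_force: 0.0
```

It slipped again, with an upward force on the tool during the grip, so the pads were too high on the ball. I rise, go back, and remeasure.

```bash
python3 -m inch '[{"translation":[0,0,-0.45],"angular":[0,0,0],"gripper":0.5},{"translation":[0,0,-0.9],"angular":[0,0,0],"gripper":0.5},{"translation":[0,0,-0.9],"angular":[0,0,0],"gripper":0.5}]' >/dev/null
python3 -m inch '[{"translation":[0.3,0,-0.1],"angular":[0,0,0],"gripper":0.5},{"translation":[0.6,0,-0.1],"angular":[0,0,0],"gripper":0.5},{"translation":[0.6,0,-0.1],"angular":[0,0,0],"gripper":0.5},{"translation":[0.6,0,-0.1],"angular":[0,0,0],"gripper":0.5}]' >/dev/null
python3 - <<'E'
from h import *
p,d=arm.get_image('wrist');c=arm.get_calibration('wrist');W=cloud(c,d);cv2.imwrite('pics/w5.png',p)
o=arm.get_obs();print(o['position'],o['time'])
for a,ct,m in blobs(redmask(p)):
  P=W[m];A=np.c_[2*P,np.ones(len(P))];s=np.linalg.lstsq(A,(P**2).sum(1),rcond=None)[0];print(a,ct,P.mean(0).round(1),'sphere',s[:3].round(1),np.percentile(P,98,axis=0).round(1),np.percentile(P,2,axis=0).round(1))
m=hsvmask(p,(100,120,40),(125,255,255))>0
f=(W[...,:2]-FX)@rz(FYAW)
q=m&(abs(f[...,1])<110)&(f[...,0]>0)&(f[...,0]<140)
for y0 in(-100,-60,20,60):
  s=q&(f[...,1]>y0)&(f[...,1]<y0+30)
  if s.sum():print(y0,s.sum(),np.percentile(f[s][:,0],[2,50,98]).round(1),np.percentile(W[s][:,2],[2,50,98]).round(1))
E
```

```text
[625.32630358 238.34162053 167.56875565] 28.55
974 [315.3 282.6] [645.6 235.  135.3] sphere [731.2 210.7 177.9] [657.2 245.4 140.7] [636.7 224.1 128.6]
-100 768 [47.3 55.8 95.2] [  0.9 112.8 124.2]
-60 772 [47.2 52.2 94.9] [  1.6 121.9 124.3]
20 604 [47.2 50.9 68.6] [ 86.5 122.4 124.4]
60 771 [47.2 52.  68. ] [ 88.7 121.8 124.4]
```

The bar is at about 72° with the ball at x = 647. The simplest fix is to push it the rest of the way from the front with the shut fingers.

```bash
python3 -m inch '[{"translation":[0.2,-0.3,0],"angular":[0,0,0],"gripper":1},{"translation":[0.4,-0.55,0],"angular":[0,0,0],"gripper":1},{"translation":[0.4,-0.55,0.3],"angular":[0,0,0],"gripper":1},{"translation":[0.4,-0.55,0.6],"angular":[0,0,0],"gripper":1},{"translation":[0.4,-0.55,1],"angular":[0,0,0],"gripper":1},{"translation":[0.4,-0.55,1],"angular":[0,0,0],"gripper":1},{"translation":[0.4,-0.55,1],"angular":[0,0,0],"gripper":1}]'|grep -v rot
python3 -m inch '[{"translation":[-0.08,0,0],"angular":[0,0,0],"gripper":1},{"translation":[-0.16,0,0],"angular":[0,0,0],"gripper":1},{"translation":[-0.2,0,0],"angular":[0,0,0],"gripper":1},{"translation":[-0.24,0,0],"angular":[0,0,0],"gripper":1},{"translation":[-0.28,0,0],"angular":[0,0,0],"gripper":1},{"translation":[-0.32,0,0],"angular":[0,0,0],"gripper":1},{"translation":[-0.36,0,0],"angular":[0,0,0],"gripper":1},{"translation":[-0.4,0,0],"angular":[0,0,0],"gripper":1}]'|grep -v rot
python3 - <<'E'
from h import *
o=arm.get_obs();print((o['position'][:2]-FX)@rz(FYAW))
E
```

```text
time: 29.25
position: [580.8, 186.6, 66.9]
ft_force: [0.8, -0.5, 0.6]
opening: -0.0
grasp_force: 0.0
time: 30.05
position: [620.5, 183.3, 67.2]
ft_force: [-3.1, 0.6, 2.6]
opening: -0.001
grasp_force: 1.6
[ 63.32047845 -10.0466016 ]
```

Contact at ~3 N, so it is swinging up. I push 8 mm further, back off and measure.

```bash
python3 -m inch '[{"translation":[-0.04,0,0],"angular":[0,0,0],"gripper":1},{"translation":[-0.08,0,0],"angular":[0,0,0],"gripper":1},{"translation":[-0.08,0,0],"angular":[0,0,0],"gripper":1}]'|grep force
python3 -m inch '[{"translation":[0.4,0,0],"angular":[0,0,0],"gripper":1},{"translation":[0.9,0,-0.4],"angular":[0,0,0],"gripper":0},{"translation":[0.9,0,-1],"angular":[0,0,0],"gripper":0},{"translation":[0.9,0,-1],"angular":[0,0,0],"gripper":0},{"translation":[0.9,0,-1],"angular":[0,0,0],"gripper":0}]'|grep -v rot
python3 - <<'E'
from h import *
p,d=arm.get_image('wrist');c=arm.get_calibration('wrist');W=cloud(c,d);cv2.imwrite('pics/w6.png',p)
f=(W[...,:2]-FX)@rz(FYAW)
for a,ct,m in blobs(redmask(p)): print(a,ct,f[m].mean(0).round(1),W[m].mean(0).round(1))
q=(hsvmask(p,(100,120,40),(125,255,255))>0)&(abs(f[...,1])<110)&(f[...,0]>0)&(f[...,0]<140)&(W[...,2]>60)
print(np.percentile(f[q][:,0],[2,50,98]).round(1),np.percentile(W[q][:,2],[2,50,98]).round(1))
# board: can top at z=40, green
can=(abs(W[...,2]-40)<5)&(p.min(-1)>150)&(abs(f[...,1])<25)&(f[...,0]<0)&(f[...,0]>-110)
print('can',cv2.minAreaRect(f[can].astype(np.float32)))
g=(hsvmask(p,(45,120,30),(75,255,255))>0)&(abs(W[...,2]-26)<6)&(abs(f[...,1])<30)&(f[...,0]>-120)&(f[...,0]<60)
print('green',g.sum(),cv2.minAreaRect(f[g].astype(np.float32)))
np.savez('w6.npz',p=p,d=d,**c)
E
```

```text
ft_force: [-0.0, -0.2, -0.1]
grasp_force: 0.0
time: 30.85
position: [540.3, 191.1, 170.7]
ft_force: [0.6, 0.1, 0.5]
opening: 0.678
grasp_force: 0.0
[79.5 87.1 99.4] [ 61.2  88.  122. ]
can ((-54.70752716064453, 2.463918685913086), (23.592405319213867, 23.332763671875), 89.97322845458984)
green 1052 ((-41.80431365966797, 2.6005964279174805), (32.907257080078125, 74.75271606445312), 89.6142578125)
```

View pics/w6.png

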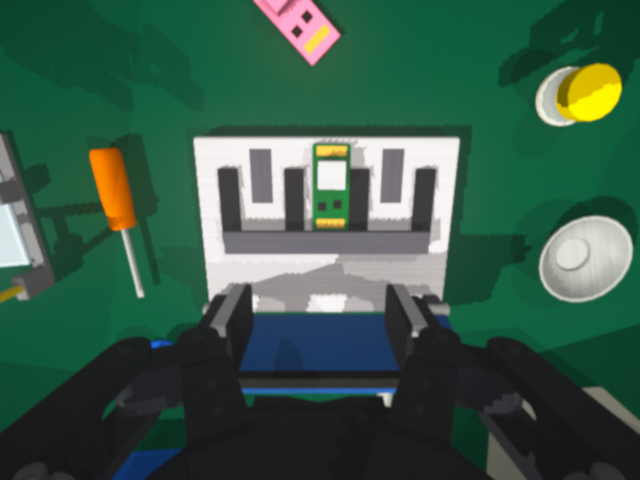

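The bar is now past vertical at about 108°, against its stop. The single board's can is at fixture (-54.7, 2.5), seen at (331,175). Now I grasp the can.

```bash
python3 -m inch '[{"translation":[0,0,0],"angular":[0,0,0],"gripper":0.45},{"translation":[0,0,0],"angular":[0,0,0],"gripper":0.45},{"translation":[0,0,0],"angular":[0,0,0],"gripper":0.45}]'|grep -v rot
python3 - <<'E'
from h import *
plan((504,205.5,75,85.1,1))
E
```

```text
time: 31.2
position: [538.1, 190.2, 166.1]
ft_force: [-0.1, -0.4, 0.2]
opening: 0.552
grasp_force: 0.0
now [538.1 190.2 166.1] 85.1 t 31.2 j6 -69
[0.353 0.124 0.911] turn z -0.0001
```

```bash
python3 -m inch '[{"translation":[0.353,0.124,0.3],"angular":[0,0,0],"gripper":0.45},{"translation":[0.353,0.124,0.6],"angular":[0,0,0],"gripper":0.45},{"translation":[0.353,0.124,0.91],"angular":[0,0,0],"gripper":0.45},{"translation":[0.353,0.124,0.91],"angular":[0,0,0],"gripper":0.45},{"translation":[0.353,0.124,0.91],"angular":[0,0,0],"gripper":0.45}]'|grep -v rot
python3 - <<'E'
from h import *
p,d=arm.get_image('wrist');c=arm.get_calibration('wrist');W=cloud(c,d)
f=(W[...,:2]-FX)@rz(FYAW)
can=(abs(W[...,2]-40)<5)&(p.min(-1)>140)&(abs(f[...,1])<25)&(f[...,0]<0)&(f[...,0]>-110)
n=max(blobs(can.astype(np.uint8)),key=lambda b:b[0]);r=cv2.minAreaRect(f[n[2]].astype(np.float32))
print('can',r,fx(*r[0]),W[n[2]][:,2].mean())
plan((*fx(*r[0]),-1,85.1,1))
E
```

```text
time: 31.7
position: [504.1, 205.6, 76.0]
ft_force: [0.3, -0.3, 0.2]
opening: 0.552
grasp_force: 0.0
can ((-53.13419723510742, 3.0378007888793945), (23.721893310546875, 23.952238082885742), 89.91580200195312) [505.61551818 206.23767367] 41.780456307244634
now [504.9 205.8  76.9] 85.1 t 31.8 j6 -66
[-0.007  0.005  0.779] turn z -0.0001
```

```bash
python3 -m inch '[{"translation":[-0.005,0.004,0.4],"angular":[0,0,0],"gripper":0.45},{"translation":[-0.005,0.004,0.68],"angular":[0,0,0],"gripper":0.45},{"translation":[-0.005,0.004,0.68],"angular":[0,0,0],"gripper":0.45},{"translation":[-0.005,0.004,0.72],"angular":[0,0,0],"gripper":0.45},{"translation":[-0.005,0.004,0.77],"angular":[0,0,0],"gripper":0.45},{"translation":[-0.005,0.004,0.77],"angular":[0,0,0],"gripper":0.45}]'|grep -v rot
python3 -m inch '[{"translation":[0,0,0],"angular":[0,0,0],"gripper":1},{"translation":[0,0,0],"angular":[0,0,0],"gripper":1},{"translation":[0,0,0],"angular":[0,0,0],"gripper":1},{"translation":[0,0,0],"angular":[0,0,0],"gripper":1},{"translation":[0,0,0],"angular":[0,0,0],"gripper":1}]' 40 | grep -v rot
```

```text
time: 32.35
position: [505.6, 206.4, 0.1]
ft_force: [0.7, 0.2, 0.4]
opening: 0.549
grasp_force: 0.0
time: 32.85
position: [505.3, 205.8, 0.1]
ft_force: [-1.4, -6.7, 10.3]
opening: 0.266
grasp_force: 39.4
```

```bash
python3 -m inch '[{"translation":[0.08,0,0],"angular":[0,0,0],"gripper":1},{"translation":[0.16,0,0],"angular":[0,0,0],"gripper":1},{"translation":[0.24,0,0],"angular":[0,0,0],"gripper":1},{"translation":[0.32,0,0],"angular":[0,0,0],"gripper":1},{"translation":[0.4,0,0],"angular":[0,0,0],"gripper":1},{"translation":[0.4,0,0],"angular":[0,0,0],"gripper":1},{"translation":[0.4,0,-0.1],"angular":[0,0,0],"gripper":1},{"translation":[0.4,0,-0.2],"angular":[0,0,0],"gripper":1}]' | grep -v rot
python3 - <<'E'
from h import *
p,d=arm.get_image('wrist');c=arm.get_calibration('wrist');W=cloud(c,d);cv2.imwrite('pics/w7.png',p)
f=(W[...,:2]-FX)@rz(FYAW)
g=(hsvmask(p,(45,120,30),(75,255,255))>0)&(abs(f[...,1])<30)&(f[...,0]>-150)&(f[...,0]<60)&(W[...,2]>15)
print('green',g.sum(),cv2.minAreaRect(f[g].astype(np.float32)),np.percentile(W[g][:,2],[2,50,98]))
E
```

```text
time: 33.65
position: [465.0, 209.6, 20.0]
ft_force: [0.4, 0.6, -0.7]
opening: 0.265
grasp_force: 39.6
green 4111 ((-70.71640014648438, 4.171706199645996), (99.2550277709961, 35.436134338378906), 1.3667367696762085) [44.58664262 48.35589724 76.52748203]
```

View pics/w7.png

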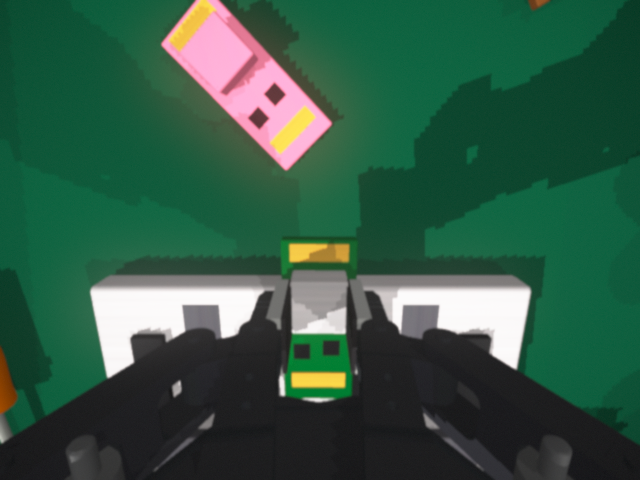

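The board is held level, with the front gold edge at (319,252), the can between the pads and the rear edge at (318,395). Now I carry it towards the tray.

```bash
python3 -m inch '[{"translation":[0,0,-0.3],"angular":[0,0,0],"gripper":1},{"translation":[0,0,-0.6],"angular":[0,0,0],"gripper":1},{"translation":[0.2,-0.3,-0.9],"angular":[0,0,0],"gripper":1},{"translation":[0.2,-0.6,-0.9],"angular":[0,0,0],"gripper":1},{"translation":[0.2,-1,-0.9],"angular":[0,0,0],"gripper":1},{"translation":[0.2,-1,-0.9],"angular":[0,0,0],"gripper":1}]' 60 | grep -v rot
python3 -m inch '[{"translation":[0,-0.35,0],"angular":[0,0,-0.007],"gripper":1},{"translation":[0,-0.7,0],"angular":[0,0,-0.015],"gripper":1},{"translation":[0,-1,0],"angular":[0,0,-0.015],"gripper":1},{"translation":[0,-1,0],"angular":[0,0,-0.015],"gripper":1}]' | grep -v rot
python3 -m inch '[{"translation":[0,-0.35,0],"angular":[0,0,0],"gripper":1},{"translation":[0,-0.7,0],"angular":[0,0,0],"gripper":1},{"translation":[0,-1,0],"angular":[0,0,0],"gripper":1},{"translation":[0,-1,0],"angular":[0,0,0],"gripper":1}]' | grep -v rot
python3 - <<'E'
from h import *
p,d=arm.get_image('wrist');c=arm.get_calibration('wrist');W=cloud(c,d);cv2.imwrite('pics/w8.png',p)
t=(abs(W[...,2]-6)<9)&(p.min(-1)>150)&(W[...,1]<-80)&(abs(W[...,0]-500)<120)
print(t.sum(),cv2.minAreaRect(W[t][:,:2].astype(np.float32)))
plan((492,-195,110,90.5,4))
p,d=arm.get_image('top');c=arm.get_calibration('top');W=cloud(c,d);cv2.imwrite('pics/t8.png',p)
m=np.zeros((480,640),bool);m[200:300,330:450]=1
for nm,lo,hi in(('floor',(1,1),8),):
  h=cv2.cvtColor(p,cv2.COLOR_BGR2HSV)
  t=(m&(p.min(-1)>150)&(W[...,2]<15)).astype(np.uint8)
  b=max(blobs(t),key=lambda b:b[0]);u=np.argwhere(b[2])[:,::-1]
  q=np.array([ray(c,x,5)[:2] for x in u],np.float32);print('top tray',b[0],cv2.minAreaRect(q))
E
```

```text
time: 34.3
position: [435.8, 108.7, 110.0]
ft_force: [0.1, 0.3, -0.9]
opening: 0.263
grasp_force: 64.6
time: 34.7
position: [427.9, 9.9, 109.6]
ft_force: [-0.0, 0.8, -1.4]
opening: 0.259
grasp_force: 64.6
time: 35.1
position: [429.7, -90.1, 109.7]
ft_force: [-0.5, 0.9, -1.6]
opening: 0.258
grasp_force: 64.6
18372 ((512.274658203125, -208.91212463378906), (177.46839904785156, 131.45396423339844), 89.84314727783203)
now [429.3 -88.8 109.5] 90.3 t 35.1 j6 -106
[-0.155 -0.266 -0.001] turn z -0.0001
[-0.155 -0.267 -0.001] turn z -0.0001
[-0.155 -0.267 -0.001] turn z -0.0001
[-0.155 -0.267 -0.001] turn z -0.0001
top tray 32 ((549.1366577148438, -289.4447937011719), (49.56006622314453, 12.388470649719238), 1.4662346839904785)
```

View pics/w8.png

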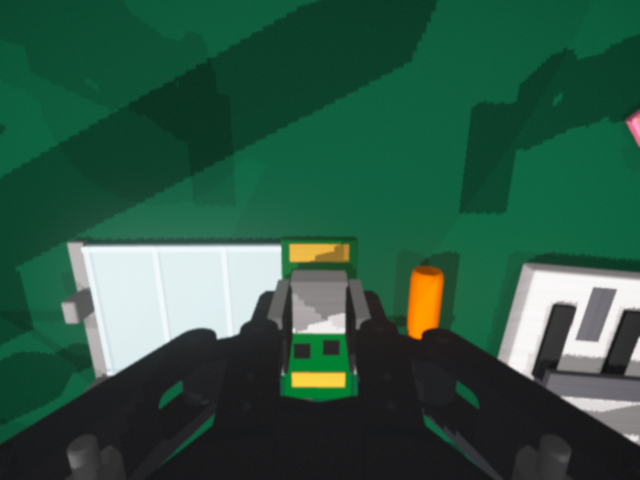

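The wrist view shows the tray's front-left corner at (83,245) and the bay dividers at columns ~158 and ~224 near the front wall. I cast rays from those.

```bash
python3 - <<'E'
from h import *
c=arm.get_calibration('wrist');p=cv2.imread('pics/w8.png');g=cv2.cvtColor(p,cv2.COLOR_BGR2GRAY).astype(float)
for v in(255,275,295):
    r=g[v-2:v+3].mean(0);s=r-cv2.blur(r.reshape(1,-1),(15,1))[0]
    pk=[u for u in range(95,275) if s[u]==s[u-5:u+6].max() and s[u]>3]
    print(v,[(u,ray(c,(u,v),9)[:2].round(1)) for u in pk])
for u in(110,190,260):
    col=g[225:265,u-2:u+3].mean(1);v=225+np.argmax(np.diff(col))+.5;print(u,v,ray(c,(u,v),9).round(1))
E
```

```text
255 [(155, array([ 455.7, -223.3])), (223, array([ 455.3, -166.7]))]
275 [(158, array([ 473.6, -223. ])), (225, array([ 473.2, -166.3]))]
295 [(161, array([ 492.1, -222.6])), (227, array([ 491.7, -165.8])), (257, array([ 491.5, -140. ]))]
110 245.5 [ 447.7 -259.4    9. ]
190 245.5 [ 447.2 -193.4    9. ]
260 245.5 [ 446.7 -135.7    9. ]
```

```bash
python3 -m inch '[{"translation":[-0.2,-0.3,0],"angular":[0,0,0],"gripper":1},{"translation":[-0.4,-0.65,0],"angular":[0,0,0],"gripper":1},{"translation":[-0.64,-0.99,0.2],"angular":[0,0,0],"gripper":1},{"translation":[-0.64,-0.99,0.4],"angular":[0,0,0],"gripper":1},{"translation":[-0.64,-0.99,0.6],"angular":[0,0,0],"gripper":1},{"translation":[-0.64,-0.99,0.6],"angular":[0,0,0],"gripper":1},{"translation":[-0.64,-0.99,0.6],"angular":[0,0,0],"gripper":1}]' | grep -v rot
python3 - <<'E'
from h import *
plan((493,-194.5,-10,90.6,1))
p,d=arm.get_image('wrist');cv2.imwrite('pics/w9.png',p)
E
```

```text
time: 35.9
position: [493.5, -185.3, 49.4]
ft_force: [0.5, -0.4, -1.1]
opening: 0.261
grasp_force: 64.6
now [ 493.5 -185.3   49.4] 90.5 t 35.9 j6 -114
[ 0.006 -0.092  0.594] turn z -0.0002
```

View pics/w9.png

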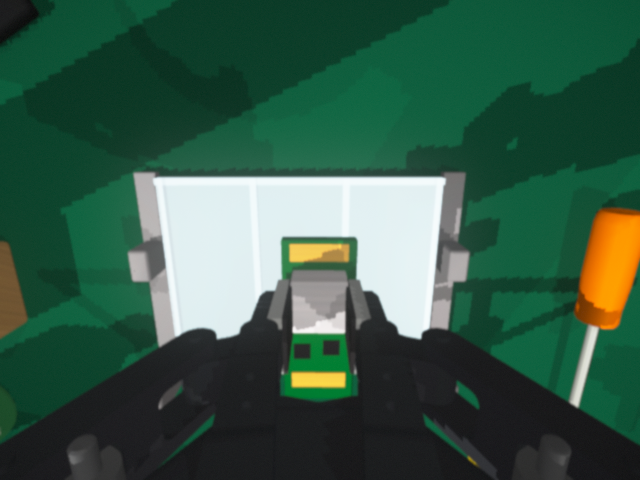

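The board is over the tray. The dividers are at columns 255 and 346, so the bay centre is ~9 mm to the left, as computed. I shift and lower.

```bash
python3 -m inch '[{"translation":[0,-0.092,0],"angular":[0,0,0],"gripper":1},{"translation":[0,-0.092,0.25],"angular":[0,0,0],"gripper":1},{"translation":[0,-0.092,0.5],"angular":[0,0,0],"gripper":1},{"translation":[0,-0.092,0.6],"angular":[0,0,0],"gripper":1},{"translation":[0,-0.092,0.63],"angular":[0,0,0],"gripper":1},{"translation":[0,-0.092,0.63],"angular":[0,0,0],"gripper":1}]' | grep -v rot
python3 -m inch '[{"translation":[0,0,0.02],"angular":[0,0,0],"gripper":1},{"translation":[0,0,0.02],"angular":[0,0,0],"gripper":1}]' | grep -v rot
```

```text
time: 36.55
position: [493.9, -195.9, -13.3]
ft_force: [-0.1, 0.3, -1.0]
opening: 0.256
grasp_force: 64.7
time: 36.75
position: [494.1, -195.9, -15.1]
ft_force: [0.6, 0.1, -1.5]
opening: 0.264
grasp_force: 64.7
```

```bash
python3 -m inch '[{"translation":[0,0,0.01],"angular":[0,0,0],"gripper":1},{"translation":[0,0,0.01],"angular":[0,0,0],"gripper":1}]' | grep ft
python3 -m inch '[{"translation":[0,0,0.01],"angular":[0,0,0],"gripper":1},{"translation":[0,0,0.01],"angular":[0,0,0],"gripper":1}]' | grep -E "ft|posi"
python3 -m inch '[{"translation":[0,0,0],"angular":[0,0,0],"gripper":0.55},{"translation":[0,0,0],"angular":[0,0,0],"gripper":0.5},{"translation":[0,0,0],"angular":[0,0,0],"gripper":0.5},{"translation":[0,0,-0.4],"angular":[0,0,0],"gripper":0.5},{"translation":[0,0,-0.9],"angular":[0,0,0],"gripper":0.5},{"translation":[0.5,0,-1],"angular":[0,0,0],"gripper":0.5},{"translation":[0.5,0,-1],"angular":[0,0,0],"gripper":0.5}]' | grep -v rot
python3 - <<'E'
from h import *
p,d=arm.get_image('wrist');c=arm.get_calibration('wrist');W=cloud(c,d);cv2.imwrite('pics/w10.png',p)
T=np.array([509,-194.5]);f=(W[...,:2]-T)@rz(.6)
g=(hsvmask(p,(45,120,30),(75,255,255))>0)&(abs(f[...,1])<28)&(abs(f[...,0])<60)&(W[...,2]>5)
can=(abs(W[...,2]-24)<5)&(abs(f[...,1])<28)&(abs(f[...,0])<60)&(p.min(-1)>140)
for nm,m in(('green',g),('can',can)):
  b=max(blobs(m.astype(np.uint8)),key=lambda b:b[0]);print(nm,b[0],b[1],cv2.minAreaRect(f[b[2]].astype(np.float32)),np.percentile(W[b[2]][:,2],[5,50,95]).round(1))
for n in('top','wrist'):
  p,d=arm.get_image(n);c=arm.get_calibration(n);W=cloud(c,d)
  for a,ct,m in blobs(redmask(p)): print(n,a,ct,((W[m].mean(0)[:2]-T)@rz(.6)).round(1),W[m].mean(0).round(1),W[m][:,2].max().round(1))
print(arm.get_obs()['position'])
E
```

```text
ft_force: [-2.1, 0.1, 14.9]
position: [494.1, -195.9, -15.9]
ft_force: [-7.2, 4.2, 38.3]
time: 37.85
position: [439.4, -195.1, 83.5]
ft_force: [-0.7, 1.5, -1.2]
opening: 0.5
grasp_force: 0.0
green 1359 [316.2 330.4] ((2.1976470947265625, -1.6256179809570312), (32.064422607421875, 83.08377838134766), 89.52547454833984) [ 9.7 10.7 11.7]
can 975 [316.9 309.4] ((-13.941020965576172, -1.3859291076660156), (23.84739112854004, 24.59484100341797), 89.71782684326172) [23.5 24.5 25.6]
top 70 [206.7 164.3] [185.5 423. ] [690.1 230.4 115.6] 125.5
top 78 [395.4 195.8] [108.4   0.5] [ 617.3 -192.9  131.1] 137.7
top 137 [505.5 195.7] [ 109.7 -247. ] [ 621.3 -440.4  127.7] 135.2
[ 443.75792709 -196.27195874   82.39664318]
```

View pics/w10.png

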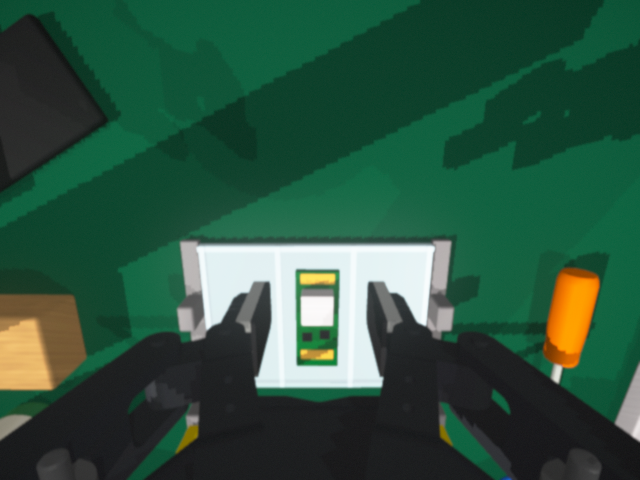

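The board lies flat and centred in the middle bay: centre about (2, -2) mm, green top at z = 10.7, can at (317,309). Now the keeper ball, near tray (108, 0.5) with the keeper at ~1.5 rad.

```bash
python3 -m inch '[{"translation":[0,0,-0.5],"angular":[0,0,0],"gripper":0.5},{"translation":[-0.3,0,-0.9],"angular":[0,0,0],"gripper":0.5},{"translation":[-0.6,0,-0.9],"angular":[0,0,0],"gripper":0.5},{"translation":[-1,0,-0.9],"angular":[0,0,0],"gripper":0.5},{"translation":[-1,0,-0.9],"angular":[0,0,0],"gripper":0.5}]' >/dev/null
python3 -m inch '[{"translation":[-0.4,0,0],"angular":[0,0,0],"gripper":0.5},{"translation":[-0.76,0,0],"angular":[0,0,0],"gripper":0.5},{"translation":[-0.76,0,0],"angular":[0,0,0],"gripper":0.5},{"translation":[-0.76,0,0],"angular":[0,0,0],"gripper":0.5}]' |grep -v rot
python3 - <<'E'
from h import *
p,d=arm.get_image('wrist');c=arm.get_calibration('wrist');W=cloud(c,d);cv2.imwrite('pics/w11.png',p)
for a,ct,m in blobs(redmask(p)): print(a,ct,W[m].mean(0).round(1),np.percentile(W[m],98,axis=0).round(1),np.percentile(W[m],2,axis=0).round(1))
plan((619,-193,120,90.5,1))
E
```

```text
time: 38.9
position: [619.9, -194.2, 170.8]
ft_force: [-0.6, 0.4, -0.1]
opening: 0.499
grasp_force: 0.0
929 [315.7 248.8] [ 619.2 -195.7  131.8] [ 630.7 -185.2  136.7] [ 610.3 -205.9  126.3]
now [ 619.1 -194.3  171. ] 90.5 t 39.0 j6 -111
[0.001 0.013 0.51 ] turn z -0.0
```

```bash
python3 -m inch '[{"translation":[-0.012,-0.012,0.4],"angular":[0,0,0],"gripper":0.5},{"translation":[-0.012,-0.012,0.8],"angular":[0,0,0],"gripper":0.5},{"translation":[-0.012,-0.012,0.97],"angular":[0,0,0],"gripper":0.5},{"translation":[-0.012,-0.012,0.97],"angular":[0,0,0],"gripper":0.5},{"translation":[-0.012,-0.012,0.97],"angular":[0,0,0],"gripper":0.5}]' |grep -v rot
python3 -m inch '[{"translation":[0,0,0],"angular":[0,0,0],"gripper":1},{"translation":[0,0,0],"angular":[0,0,0],"gripper":1},{"translation":[0,0,0],"angular":[0,0,0],"gripper":1},{"translation":[0,0,0],"angular":[0,0,0],"gripper":1},{"translation":[0,0,0],"angular":[0,0,0],"gripper":1}]' 30 |grep -v rot
```

```text
time: 39.45
position: [620.5, -195.9, 75.6]
ft_force: [0.1, -0.6, 0.6]
opening: 0.494
grasp_force: 0.0
time: 39.95
position: [622.0, -195.9, 76.8]
ft_force: [0.6, 2.5, 6.2]
opening: 0.259
grasp_force: 29.2
```

```bash
python3 -m inch '[{"translation":[0.08,0,-0.025],"angular":[0,0,0],"gripper":1},{"translation":[0.161,0,-0.043],"angular":[0,0,0],"gripper":1},{"translation":[0.25,0,-0.053],"angular":[0,0,0],"gripper":1},{"translation":[0.331,0,-0.058],"angular":[0,0,0],"gripper":1},{"translation":[0.42,0,-0.053],"angular":[0,0,0],"gripper":1},{"translation":[0.501,0,-0.043],"angular":[0,0,0],"gripper":1},{"translation":[0.665,0,0],"angular":[0,0,0],"gripper":1},{"translation":[0.82,0,0.073],"angular":[0,0,0],"gripper":1},{"translation":[0.82,0,0.073],"angular":[0,0,0],"gripper":1}]' |grep -v rot
python3 -m inch '[{"translation":[0.07,0,0.045],"angular":[0,0,0],"gripper":1},{"translation":[0.139,0,0.098],"angular":[0,0,0],"gripper":1},{"translation":[0.2,0,0.155],"angular":[0,0,0],"gripper":1},{"translation":[0.259,0,0.218],"angular":[0,0,0],"gripper":1},{"translation":[0.31,0,0.285],"angular":[0,0,0],"gripper":1},{"translation":[0.357,0,0.357],"angular":[0,0,0],"gripper":1},{"translation":[0.39,0,0.42],"angular":[0,0,0],"gripper":1},{"translation":[0.411,0,0.47],"angular":[0,0,0],"gripper":1},{"translation":[0.411,0,0.47],"angular":[0,0,0],"gripper":1}]' |grep -v rot
```

```text
time: 40.85
position: [535.7, -196.6, 66.9]
ft_force: [-3.4, -1.6, 4.1]
opening: 0.254
grasp_force: 30.8
time: 41.75
position: [497.2, -196.9, 19.9]
ft_force: [-1.2, -5.2, -0.5]
opening: 0.261
grasp_force: 31.7
```

Still held. I press down a little until the stop shows, then release and check.

```bash
python3 -m inch '[{"translation":[0,0,0.02],"angular":[0,0,0],"gripper":1},{"translation":[0,0,0.02],"angular":[0,0,0],"gripper":1}]' |grep -E "ft|pos"
python3 -m inch '[{"translation":[0,0,0.02],"angular":[0,0,0],"gripper":1},{"translation":[0,0,0.02],"angular":[0,0,0],"gripper":1}]' |grep -E "ft|pos"
```

```text
position: [496.6, -196.8, 18.2]
ft_force: [-6.0, -7.7, 2.1]
position: [497.4, -196.9, 16.7]
ft_force: [-4.0, -4.0, 8.5]
```

```bash
python3 -m inch '[{"translation":[0,0,0.015],"angular":[0,0,0],"gripper":1},{"translation":[0,0,0.015],"angular":[0,0,0],"gripper":1}]' |grep -E "ft|pos"
python3 -m inch '[{"translation":[0,0,0],"angular":[0,0,0],"gripper":0.5},{"translation":[0,0,0],"angular":[0,0,0],"gripper":0.5},{"translation":[0,0,0],"angular":[0,0,0],"gripper":0.5},{"translation":[0,0,0],"angular":[0,0,0],"gripper":0.5},{"translation":[0,0,-0.4],"angular":[0,0,0],"gripper":0.5},{"translation":[0,0,-0.9],"angular":[0,0,0],"gripper":0.5},{"translation":[0.7,0,-0.9],"angular":[0,0,0],"gripper":0.5},{"translation":[0.7,0,-0.9],"angular":[0,0,0],"gripper":0.5},{"translation":[0.7,0,-0.9],"angular":[0,0,0],"gripper":0.5}]' |grep -v rot
python3 - <<'E'
from h import *
p,d=arm.get_image('wrist');c=arm.get_calibration('wrist');W=cloud(c,d);cv2.imwrite('pics/w12.png',p)
T=np.array([509,-194.5]);f=(W[...,:2]-T)@rz(.6)
for a,ct,m in blobs(redmask(p)): print(a,ct,f[m].mean(0).round(1),np.percentile(W[m],[2,98],axis=0).round(1))
y=(hsvmask(p,(22,120,80),(34,255,255))>0)&(W[...,2]>18)&(abs(f[...,1])<110)&(abs(f[...,0])<110)
for x0 in range(-40,90,15):
  s=y&(f[...,0]>x0)&(f[...,0]<x0+15)
  if s.sum()>5:print(x0,s.sum(),np.percentile(W[s][:,2],[5,50,95]).round(1),np.percentile(f[s][:,1],[2,98]).round())
E
```

```text
position: [497.7, -197.0, 15.7]
ft_force: [-4.2, -3.2, 18.0]
time: 43.25
position: [424.8, -196.7, 105.6]
ft_force: [0.8, 0.6, -0.6]
opening: 0.497
grasp_force: 0.0
907 [317.1 352.5] [-13.7  -2.7] [[ 488.5 -207.5   69.3]
 [ 505.7 -187.3   82.4]]
-25 1045 [32.6 34.8 36.1] [-100.   95.]
-10 962 [34.  35.1 36.1] [-101.   96.]
```

View pics/w12.png

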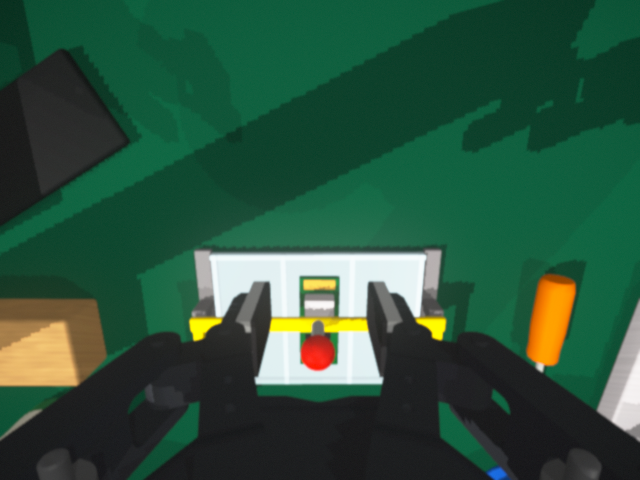

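The bar is level across the tray, its top at z ≈ 35, and the ball top at 82 against 81 expected, so the keeper is shut with the board still flat beneath it. The clamp is still up, and the robot is clear.

```bash
python3 - <<'E'
from h import *
p,d=arm.get_image('top');c=arm.get_calibration('top');W=cloud(c,d)
for a,ct,m in blobs(redmask(p)): print(a,ct,W[m].mean(0).round(1))
print(arm.job_done())
E
```

```text
70 [206.7 164.3] [684.7 227.3 132.2]
137 [505.5 195.7] [ 618.9 -437.1  136.3]
the job is handed in; nothing more can be done
None
```

I handed the job in at about 43 s with every step done by my own measurements (no verdict came back): all three bolts at their loose stops, the clamp bar up past vertical, the one board present flat in the tray's middle bay, and the keeper shut; the ball slipped twice while lifting the clamp bar, so I pushed it the rest of the way up from the front.

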